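# Put the watch bench in order and stack the trays

## Robot

A 6-joint arm with a two-finger parallel gripper is mounted at the origin on the work surface. World frame = base frame: x ahead of the robot, y to its left, z up, the work surface at z = 0. Lengths are in m, angles in rad, forces in N, time in s.
With the tool pointing down it reaches from about 0.425 to 0.95 m from the base axis. Payload 3.5 kg.
Tool frame: the origin (TCP) lies at the very end of the fingers, on their centre line; the grasp point (between the pads) lies 19 mm behind it; z points along the fingers, y is the direction in which the jaws open and shut (so a half turn about z gives the same grasp; the last joint's range is limited). The gripper opens to 85 mm and grips with 20 to 120 N. Pads are 22 mm wide; open, the fingers measure 114 mm over their backs; the gripper's body (76 mm by 85 mm) begins 54 mm behind the grasp point. The pads swing forward as they close: fully open they stand 13 mm farther back than shut.
Start: joints at [1.132, 0.286, 1.577, -0, 1.279, -0.15], TCP at [0.192, 0.647, 0.231] pointing down, gripper open.
Joint ranges: [-2.77, 2.77], [-0.9, 2.22], [0.21, 2.48], [-1.53, 4.67], [0.24, 2.81], [-2.84, 2.84]. Speed limits (rad/s): [2.79, 2.79, 3.14, 3.14, 3.14, 3.14].

## Interface

Orientations are given as [roll, pitch, yaw] about the fixed x, y, z axes, in that order (R = Rz(yaw) Ry(pitch) Rx(roll)).
In Python, from cell import * gives the robot as it stands.
- The arm moves only by the tool drive_tool, never from a script. Its argument "increments" is a list of rows, each a list of 7 numbers: the shift along the tool's x, y, z in m, then the turn, a rotation vector about the tool's x, y, z in rad, then the opening, from 0 (shut) to 1 (fully open). In form: [[dx, dy, dz, wx, wy, wz, gripper], ...]. A call has 1 to 10 rows; each row shifts and turns the pose as measured when the row begins, along the tool's axes as they then stand; what a row does not reach is not made up. A row lasts 1/12 s, in which the tool goes at most 41.7 mm and 7.16 degrees, less where a joint would pass 70% of its speed; a pose out of reach is approached as far as the arm can. A call is refused whole if a number of a shift passes 0.0417 or a number of a turn 0.125, either way. A call with a gripper value outside its range is refused whole. The fingers move at their own pace and stop on an object; "grip_force" is the grip in N (left out, the last holds). Time passes only in rows, so rows that do not move let the fingers close. It gives the time, the measured TCP pose, the force and the opening at its end, in the units of the state.
- read_state(): the state, without advancing time (a new reading comes with each control period).
- grab_frame(name): name is "scene" or "top" or "wrist"; returns the picture (480x640x3 uint8, red, green, blue); there is no depth.
- camera_info(name): a dict with "mtx" (3x3 intrinsics, pixels), "camera_from_world" (4x4, takes a point from world to camera coordinates). Camera axes: x right, y up, looking along -z (the intrinsics and any distortion apply to the point x, -y, -z); pixel columns grow to the right and rows downward; lengths in m; the calibration is good to about 2 mm. A picture is of the moment at which its call begins: read the wrist's pose just before it. camera_info takes no time and is no camera call; for the wrist camera it gives the pose at the moment of the call.
- job_done(): hands the job in, once; it reports no verdict.
Trained networks look in the newest picture that a camera, given by its name, has taken for a name from the list of things; names that differ only in an ending like _2 or _b are one class to them, and where a whole thing is asked for, a point or a joint stands for the part that bears it (a point fixed in the world has none). Each returns a list of dicts, best first, with "confidence" (0 to 1); they miss things now and then, are a little off and sometimes report something else, mostly with a low value. They report only what shows in the picture. A call takes as long as a camera call.
- search_frame(camera, label): "point" ([x, y, z] in m, in world coordinates, good to about 4 mm: the middle of the surface that is visible of it).
The state is a dict: "t": time; "q": joint angles; "qvel": joint speeds; "joint_torque": joint torques, N m; "tool_pos": TCP position; "tcp_rot": TCP orientation; "force": force on the tool from outside, world axes, zero at the start; "moment": the same for the moment, N m; "opening": finger opening in m.
Only numpy, scipy, OpenCV 4.12 (cv2) and the standard library are available. Lean on these libraries where they do the work, as an engineer would, in place of code of your own. Each camera call takes 0.05 s, during which the arm holds its last target. There are 200 camera calls.

## Task

Clear the watch bench for closing: put the two watches in the bottom tray of the stacking set, one in each bay, laid flat with the dial up and set down rather than dropped; put the loose coin cell back in the empty half of the open wooden cell box and stand the loose white press die upright in the empty well of the die stand. Once both watches are in, set the top tray squarely on the bottom tray with all four of its corner posts fully home in the sockets. Leave the loupe and the chrome case holder where they are.

Things in the scene. Friction and masses are not known exactly. Their poses are not given: they have to be found in the camera images.
- round_watch: Loose round gold dress watch without strap, dial up. Case 38 mm across, 9 mm thick; lugs 7 mm high reach 23 mm from the centre at both ends of its x axis (46 mm over the lugs, a pair 22.6 mm wide: grip it lengthwise by the lug ends); crown sticks out 3 mm along -y. Origin: centre of underside; x to 12 o'clock, z up out of the dial. About 45 g.
- square_watch: Loose rectangular steel watch without strap, dial up. Case 34 mm (x) by 26 mm (y), 8 mm thick; lugs 7 mm high reach 22 mm from the centre at both ends of x (44 mm over the lugs, a pair 23.6 mm wide); small crown along -y. Origin: centre of underside; x to 12 o'clock, z up out of the dial. 40 g.
- coin_cell: Loose steel coin cell, a disc 24.5 mm across and 7.7 mm thick (straight side 7 mm), lying flat. It is the only cell that is not set in the foam of the cell box lid. Origin: centre of the underside, z up. 11 g.
- press_die: Loose white nylon press die, a round block 36 mm across and 24 mm high: straight side up to 20 mm, bevelled above. Origin: centre of the underside, z up. 30 g. (The bigger die, 48 mm across, that stands in the die stand is part of the stand.)
- top_tray: Loose aluminium tray 130 (x) by 170 mm (y) on four 10 mm corner posts at x +-52, y +-72, feet tapered to 7. Origin: between the posts at their lower ends, z up. Underside of floor z 36, floor 42, walls 56, corner blocks 64 mm. Wooden carrying bar along x over y 0: 12 mm wide, z 66 to 82, on a 4 mm web; pinch it from above, closing along y. Same after half a turn. About 0.35 kg.
- bottom_tray: Fixed aluminium tray 130 (x) by 170 mm (y), no bar. Origin: centre of underside, z up. Floor z 8, 4 mm walls to z 22; a divider at y 0, to z 18, makes two bays 122 (x) by 79 mm (y) centred at y +-41. Corner blocks 26 mm square, to z 30, at x +-52, y +-72, each with a 15 mm square socket from above, bottom at z 18, mouth chamfered 2 mm. Top tray fully home: its origin 18 mm above this one.
- cell_box: Fixed wooden cell box with brass hinges, opened flat like a book; both halves 92 mm (x) by 102 mm (y), 24 mm high. Origin: underside, below the centre of the empty box half, where the loose cell goes: a bay 80 mm (x) by 90 mm (y), floor at z 6, walls to z 24 mm. The lid half, with cells in black foam, lies on the +x side (centre at x 92.5). z up.
- die_stand: Fixed pale wooden die stand, 80 mm wide (y), 20 mm high, from x = -40 to x = +106 mm. Origin: underside, below the centre of the empty well. The well is round, 56 mm across, 8 mm deep, its floor at z = 12 mm. A bigger white die, 48 mm across, its top at z = 40 mm, is fixed at x = 72 mm. z up.
- loupe: Loose black eye loupe with a blue glass lens on top, 33 mm across, 31 mm high, standing on the bench; to be left alone. Origin: centre of the underside.
- case_holder: Loose chrome watch case holder, a little vice 72 mm long (x, with the screw knob at +x), 34 mm wide, 24 mm high; to be left alone. Origin: underside, middle of the two rails.

How it is judged:
On the way, in this order (a step that is already met when the one before it is completed fails the run):
1. both watches lie flat in the bottom tray, one in each bay, let go ((((x of round_watch in the frame of bottom_tray between -0.055 and 0.055 m and y of round_watch in the frame of bottom_tray between 0.008 and 0.08 m and z of round_watch in the frame of bottom_tray between 0.004 and 0.013 m and angle between round_watch's own z axis and vertical below 0.12 rad) and (x of square_watch in the frame of bottom_tray between -0.055 and 0.055 m and y of square_watch in the frame of bottom_tray between -0.08 and -0.008 m and z of square_watch in the frame of bottom_tray between 0.004 and 0.013 m and angle between square_watch's own z axis and vertical below 0.12 rad)) or ((x of round_watch in the frame of bottom_tray between -0.055 and 0.055 m and y of round_watch in the frame of bottom_tray between -0.08 and -0.008 m and z of round_watch in the frame of bottom_tray between 0.004 and 0.013 m and angle between round_watch's own z axis and vertical below 0.12 rad) and (x of square_watch in the frame of bottom_tray between -0.055 and 0.055 m and y of square_watch in the frame of bottom_tray between 0.008 and 0.08 m and z of square_watch in the frame of bottom_tray between 0.004 and 0.013 m and angle between square_watch's own z axis and vertical below 0.12 rad))) and contact force between each of round_watch, square_watch and the fingers below 0.1 N), for 0.2 s.
2. the top tray sits on the bottom tray with all four posts home (x of top_tray in the frame of bottom_tray between -0.005 and 0.005 m and y of top_tray in the frame of bottom_tray between -0.005 and 0.005 m and z of top_tray in the frame of bottom_tray between 0.014 and 0.022 m and angle between the x axis of top_tray and the x axis of bottom_tray, either way round below 0.06 rad and angle between top_tray's own z axis and vertical below 0.04 rad), for 0.2 s.
At the end, for the whole second after the job is handed in: Watches flat on the bottom tray's floor, dial up (7 deg), one per bay; top tray seated on it (5 mm sideways, 4 mm of full depth, 3.4 deg of yaw, 2.3 deg of level); cell flat on the floor of the box half of the cell box; loose die upright on the floor of the empty well (6 deg); all at rest (all of step 2 and (((x of round_watch in the frame of bottom_tray between -0.055 and 0.055 m and y of round_watch in the frame of bottom_tray between 0.008 and 0.08 m and z of round_watch in the frame of bottom_tray between 0.004 and 0.013 m and angle between round_watch's own z axis and vertical below 0.12 rad) and (x of square_watch in the frame of bottom_tray between -0.055 and 0.055 m and y of square_watch in the frame of bottom_tray between -0.08 and -0.008 m and z of square_watch in the frame of bottom_tray between 0.004 and 0.013 m and angle between square_watch's own z axis and vertical below 0.12 rad)) or ((x of round_watch in the frame of bottom_tray between -0.055 and 0.055 m and y of round_watch in the frame of bottom_tray between -0.08 and -0.008 m and z of round_watch in the frame of bottom_tray between 0.004 and 0.013 m and angle between round_watch's own z axis and vertical below 0.12 rad) and (x of square_watch in the frame of bottom_tray between -0.055 and 0.055 m and y of square_watch in the frame of bottom_tray between 0.008 and 0.08 m and z of square_watch in the frame of bottom_tray between 0.004 and 0.013 m and angle between square_watch's own z axis and vertical below 0.12 rad))) and x of coin_cell in the frame of cell_box between -0.04 and 0.04 m and y of coin_cell in the frame of cell_box between -0.045 and 0.045 m and z of coin_cell in the frame of cell_box between 0.002 and 0.011 m and angle between coin_cell's own z axis and vertical below 0.15 rad and x of press_die in the frame of die_stand between -0.014 and 0.014 m and y of press_die in the frame of die_stand between -0.014 and 0.014 m and z of press_die in the frame of die_stand between 0.008 and 0.016 m and angle between press_die's own z axis and vertical below 0.1 rad and linear speed of each of round_watch, square_watch, coin_cell, press_die, top_tray below 0.02 m/s); the robot touches nothing.
It fails at once if the loupe is moved more than 25 mm (distance of loupe from where it was at the start of the episode above 0.025 m).
It fails at once if the case holder is moved more than 25 mm (distance of case_holder from where it was at the start of the episode above 0.025 m).
It fails at once if a watch is dropped (falls freely at more than 0.65 m/s, about 20 mm) ((contact force between round_watch and anything else below 0.02 N and linear speed of round_watch above 0.65 m/s) or (contact force between square_watch and anything else below 0.02 N and linear speed of square_watch above 0.65 m/s)).
It also fails if it takes over 128 s, if anything falls off the work surface, if the arm or the gripper's body presses on something with over 40 N, if the wrist force passes 120 N, or if a joint passes its speed limit or range.

## Working session

There is one attempt and no reset: what is moved stays moved. The work goes in short steps, Python scripts to look and compute and a tool call to move; the robot and the scene stay as the last step left them, time stands still between calls to the robot, and variables do not carry over. Pictures are saved under pics/ and viewed, about 12 in all and at most 16, crops included, and the job is handed in when it is done.

Besides the shell and the picture viewer there is one more tool, called after "Call:" as name([rows], argument=value, ...), one row to a line, values as JSON. drive_tool: Moves the arm, as the interface text tells. Its arguments: {"type":"object","properties":{"increments":{"type":"array","items":{"type":"array","items":{"type":"number"}}},"grip_force":{"type":"number"}},"required":["increments"]}

```bash
ls; mkdir -p pics; python3 - <<'E'
from cell import *
import cv2
for c in ["scene","top","wrist"]:
    f=grab_frame(c); cv2.imwrite(f"pics/{c}0.png",f[:,:,::-1])
    i=camera_info(c); print(c,i["mtx"],i["camera_from_world"],[k for k in i])
    for n in ["round_watch","square_watch","coin_cell","press_die","top_tray","bottom_tray","cell_box","die_stand","loupe","case_holder"]:
        if c=="wrist": continue
        print(n,[([round(float(v),3) for v in d["point"]],round(d["confidence"],2)) for d in search_frame(c,n)[:3]])
print(read_state())
E
```

```text
pics
scene [[434.64262918   0.         320.12656453]
 [  0.         434.64262918 244.85735559]
 [  0.           0.           1.        ]] [[-0.69935432  0.7146953   0.01068464  0.34459113]
 [-0.54636487 -0.54415565  0.63669464  0.24905651]
 [ 0.46085678  0.43943743  0.77104201 -1.34589786]
 [ 0.          0.          0.          1.        ]] ['mtx', 'camera_from_world']
round_watch [([0.392, 0.239, 0.015], 0.63), ([0.665, -0.143, 0.018], 0.58)]
square_watch [([0.444, -0.097, 0.009], 0.66)]
coin_cell [([0.667, -0.141, 0.016], 0.55), ([0.447, 0.109, 0.012], 0.54)]
press_die [([0.413, -0.211, 0.021], 0.66)]
top_tray [([0.517, 0.402, 0.039], 0.96)]
bottom_tray []
cell_box [([0.666, -0.142, 0.017], 0.65)]
die_stand [([0.538, -0.361, 0.021], 0.95), ([0.446, 0.11, 0.012], 0.66), ([0.459, 0.016, 0.021], 0.61)]
loupe [([0.458, 0.017, 0.021], 0.62)]
case_holder [([0.631, 0.004, 0.011], 0.71), ([0.442, -0.101, 0.011], 0.28)]
top [[505.45955295   0.         321.65358696]
 [  0.         505.45955295 241.6119164 ]
 [  0.           0.           1.        ]] [[ 2.02519182e-02 -9.99792058e-01  2.38753
[... 1078 characters left out ...]
00]] ['mtx', 'camera_from_world']
{'t': 1.15, 'q': array([ 1.13200150e+00,  2.86305140e-01,  1.57670892e+00,  2.18360479e-05,
        1.27863235e+00, -1.49999977e-01]), 'qvel': array([ 1.33047357e-04,  1.28178952e-03, -6.63581398e-04,  8.95279337e-04,
        9.85095924e-04,  9.04504804e-05]), 'joint_torque': array([-3.82530197e-04, -4.05987310e+01, -2.92929518e+01, -1.86766947e-04,
        7.43474648e-04, -8.92942808e-06]), 'tool_pos': array([0.1921939 , 0.64703376, 0.2313166 ]), 'tcp_rot': array([-3.14154262e+00, -2.87090463e-05,  2.85279152e+00]), 'force': array([0.76739724, 0.22891048, 0.29694085]), 'moment': array([-0.03422957, -0.02011241, -0.0213072 ]), 'opening': 0.08573278208063125}
```

View pics/top0.png

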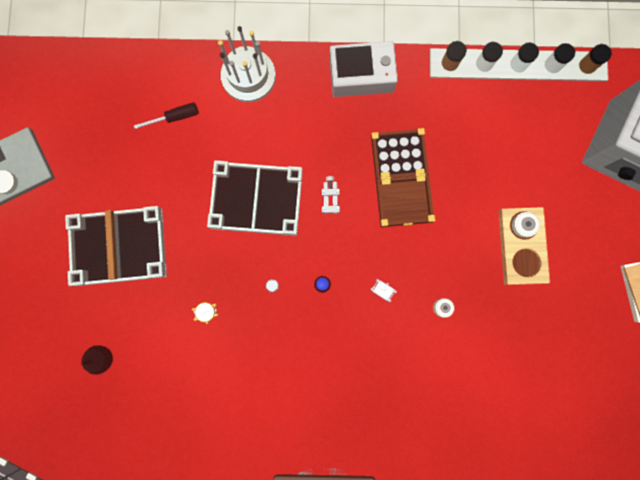

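View pics/scene0.png

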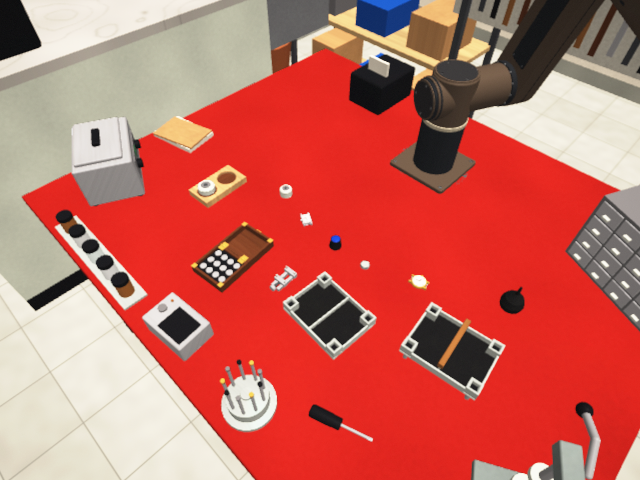

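The top view shows every item: the top tray around (115,245), bottom tray (255,197), cell box with its empty half at (403,200), and die stand with its well at (527,263). The loose items are the round watch (204,312), cell (272,285), loupe (322,284), square watch (384,290) and die (444,308). Next I'll zoom in for orientations.

```bash
cat > h.py <<'E'
import numpy as np, cv2
from cell import *
def pix2w(cam,uv,z,info=None):
    i=info or camera_info(cam); M=np.array(i["camera_from_world"]); K=np.array(i["mtx"])
    uv=np.atleast_2d(uv).astype(float)
    d=np.c_[(uv[:,0]-K[0,2])/K[0,0],-(uv[:,1]-K[1,2])/K[1,1],-np.ones(len(uv))]
    R=M[:3,:3]; o=-R.T@M[:3,3]; dw=d@R
    return o+dw*((z-o[2])/dw[:,2])[:,None]
def w2pix(cam,p,info=None):
    i=info or camera_info(cam); M=np.array(i["camera_from_world"]); K=np.array(i["mtx"])
    c=np.atleast_2d(p)@M[:3,:3].T+M[:3,3]
    return np.c_[K[0,0]*c[:,0]/-c[:,2]+K[0,2],K[1,1]*c[:,1]/c[:,2]+K[1,2]]
E
python3 - <<'E'
import cv2,numpy as np
im=cv2.imread("pics/top0.png")
def crop(x,y,w,h,s): return cv2.resize(im[y:y+h,x:x+w],None,fx=s,fy=s,interpolation=cv2.INTER_CUBIC)
a=np.hstack([crop(60,200,110,90,3.6),crop(203,155,110,90,3.6)])[:324,:792]
b=np.hstack([crop(184,292,40,40,6.6),crop(364,270,40,40,6.6),crop(424,288,40,40,6.6)])[:264,:792]
cv2.imwrite("pics/mont.png",np.vstack([a,b]))
E
```

```text
(no output)
```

View pics/mont.png

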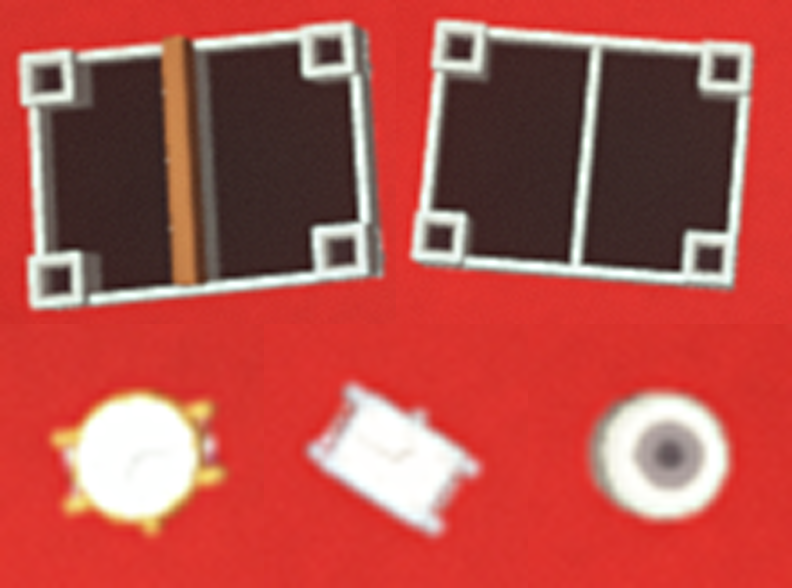

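The crops show, at crop scale:
- **Top tray blocks:** (47,78), (329,50), (340,248), (55,280)
- **Bottom tray blocks:** (460,47), (726,69), (709,257), (440,237)
- **Round watch lug tips:** (62,437), (202,408), (215,474), (75,508)
- **Square watch lug tips:** (352,388), (473,466), (435,530), (312,452)
- **Die top:** (667,455)

```bash
python3 - <<'E'
from h import *
np.set_printoptions(precision=4,suppress=True)
def q(n,pts,off,s,z,ox):
    p=(np.array(pts,float)-[ox[0],ox[1]]+.5)/s-.5+off
    w=pix2w("top",p,z)
    print(n,"c",w.mean(0),end=" ")
    if len(w)==4:
        e1=((w[1]-w[0])+(w[2]-w[3]))/2; e2=((w[3]-w[0])+(w[2]-w[1]))/2
        for e in(e1,e2): print(np.linalg.norm(e[:2]),np.degrees(np.arctan2(e[1],e[0])),end=" | ")
    print()
q("top",[(47,78),(329,50),(340,248),(55,280)],[60,200],3.6,.064,(0,0))
q("bar",[(174,40),(188,282)],[60,200],3.6,.082,(0,0))
q("bot",[(460,47),(726,69),(709,257),(440,237)],[203,155],3.6,.030,(396,0))
q("round",[(62,437),(202,408),(215,474),(75,508)],[184,292],6.6,.006,(0,324))
q("rcase",[(138,457)],[184,292],6.6,.009,(0,324))
q("square",[(352,388),(473,466),(435,530),(312,452)],[364,270],6.6,.006,(264,324))
q("die",[(667,455)],[424,288],6.6,.024,(528,324))
q("cell",[(272,285.5)],[0,0],1,.0077,(0,0))
q("loupe",[(322,284)],[0,0],1,.031,(0,0))
# cell box bay, well
q("well",[(527,263)],[0,0],1,.012,(0,0))
q("stand",[(501,209),(544,208),(549,284),(505,284)],[0,0],1,.02,(0,0))
q("boxhalf",[(381,181),(427,180),(430,219),(384,223)],[0,0],1,.02,(0,0))
q("box all",[(374,132),(423,130),(433,220),(381,225)],[0,0],1,.024,(0,0))
q("holder",[(331,196)],[0,0],1,.02,(0,0))
E
```

```text
top c [0.5118 0.3949 0.064 ] 0.14435340283278444 -82.71645503723109 | 0.10293405237711839 -173.41958062648771 | 
bar c [0.5115 0.3935 0.082 ] 
bot c [0.614  0.1433 0.03  ] 0.14353366139083817 -93.37610007418833 | 0.10308424807578036 176.53757991591215 | 
round c [0.3926 0.235  0.006 ] 0.04147805228735617 -76.19801433422317 | 0.020212681203240226 -166.52524512983163 | 
rcase c [0.3926 0.2344 0.009 ] 
square c [ 0.441  -0.1077  0.006 ] 0.042063463670476836 -121.54335101656962 | 0.022005004331381035 149.10280423777212 | 
die c [ 0.4102 -0.2219  0.024 ] 
cell c [0.4453 0.1069 0.0077] 
loupe c [0.4494 0.0106 0.031 ] 
well c [ 0.4985 -0.3848  0.012 ] 
stand c [ 0.5307 -0.3781  0.02  ] 0.08384402728235248 -88.15192977554774 | 0.14614321039584638 -178.105936663841 | 
boxhalf c [ 0.6145 -0.1484  0.02  ] 0.0896809053421778 -85.67317433067261 | 0.08011782188198338 -175.75267893314142 | 
box all c [ 0.6619 -0.1423  0.024 ] 0.09869340416431817 -84.79594016034066 | 0.1825118886387961 -174.69379165150687 | 
holder c [ 0.6207 -0.0035  0.02  ]
```

```bash
cat >> h.py <<'E'
def plan(x,y,z,yawdeg,g,n=None,start=None):
    """rows from the present (or given) pose to the target, tool down"""
    s=read_state() if start is None else start
    p=np.array(s["tool_pos"]); R=cv2.Rodrigues(np.zeros(3))[0]
    from scipy.spatial.transform import Rotation as Ro
    R0=Ro.from_euler("xyz",s["tcp_rot"]); R1=Ro.from_euler("xyz",[np.pi,0,np.radians(yawdeg)])
    rv=(R0.inv()*R1).as_rotvec(); d=np.array([x,y,z])-p
    N=n or int(max(1,np.ceil(np.abs(d).max()/.040),np.ceil(np.linalg.norm(d)/.041),np.ceil(np.linalg.norm(rv)/.12)))
    out=[]
    for k in range(N):
        Rk=R0*Ro.from_rotvec(rv*k/N)
        out.append([round(float(v),4) for v in np.r_[Rk.inv().apply(d/N)]]+[round(float(v),3) for v in rv/N]+[g])
    out=[[v+0.0 for v in r] for r in out]
    print(N,"rows"); print(out)
    return dict(tool_pos=[x,y,z],tcp_rot=[np.pi,0,np.radians(yawdeg)])
def st():
    s=read_state(); print("t %.2f"%s["t"],np.round(s["tool_pos"],4),"yaw",round(float(np.degrees(s["tcp_rot"][2])),2),"F",np.round(s["force"],1),"open",round(s["opening"],4))
def cam_off():
    s=read_state(); from scipy.spatial.transform import Rotation as Ro
    M=np.array(camera_info("wrist")["camera_from_world"]); o=-M[:3,:3].T@M[:3,3]
    R=Ro.from_euler("xyz",s["tcp_rot"]).inv(); print("cam in tool",np.round(R.apply(o-s["tool_pos"]),3),"axis",np.round(R.apply(-M[2,:3]),3),"right",np.round(R.apply(M[0,:3]),3))
E
python3 - <<'E'
from h import *
cam_off()
s=plan(.3926,.235,.13,193.8,0.75)
E
```

```text
cam in tool [ 0.075 -0.001 -0.143] axis [-0.296 -0.     0.955] right [0.001 1.    0.   ]
12 rows
[[-0.0258, -0.0282, 0.0084, 0.0, 0.0, -0.044, 0.75], [-0.0245, -0.0293, 0.0084, 0.0, 0.0, -0.044, 0.75], [-0.0232, -0.0303, 0.0084, 0.0, 0.0, -0.044, 0.75], [-0.0218, -0.0313, 0.0084, 0.0, 0.0, -0.044, 0.75], [-0.0204, -0.0322, 0.0084, 0.0, 0.0, -0.044, 0.75], [-0.019, -0.0331, 0.0084, 0.0, 0.0, -0.044, 0.75], [-0.0175, -0.0339, 0.0084, 0.0, 0.0, -0.044, 0.75], [-0.016, -0.0347, 0.0084, 0.0, 0.0, -0.044, 0.75], [-0.0145, -0.0353, 0.0084, 0.0, 0.0, -0.044, 0.75], [-0.0129, -0.0359, 0.0084, 0.0, 0.0, -0.044, 0.75], [-0.0113, -0.0365, 0.0084, 0.0, 0.0, -0.044, 0.75], [-0.0097, -0.0369, 0.0084, 0.0, 0.0, -0.044, 0.75]]
```

Call:
drive_tool([
  [-0.026,-0.028,0.008,0,0,-0.044,0.75],
  [-0.0245,-0.029,0.008,0,0,-0.044,0.75],
  [-0.023,-0.03,0.008,0,0,-0.044,0.75],
  [-0.022,-0.031,0.008,0,0,-0.044,0.75],
  [-0.02,-0.032,0.008,0,0,-0.044,0.75],
  [-0.019,-0.033,0.008,0,0,-0.044,0.75],
  [-0.0175,-0.034,0.008,0,0,-0.044,0.75],
  [-0.016,-0.035,0.008,0,0,-0.044,0.75],
  [-0.0145,-0.035,0.008,0,0,-0.044,0.75],
  [-0.013,-0.036,0.008,0,0,-0.044,0.75],
], grip_force=30)

```text
t: 1.98
tool_pos: [0.3668, 0.3016, 0.15]
tcp_rot: [3.132, 0.009, -2.955]
force: [0.3, 0.4, -0.6]
opening: 0.0637
```

```bash
python3 - <<'E'
from h import *
st()
s=plan(.3926,.235,.13,193.8,0.75)
E
```

```text
t 1.98 [0.3668 0.3016 0.15  ] yaw -169.32 F [ 0.3  0.4 -0.6] open 0.0637
2 rows
[[-0.0064, -0.0352, 0.0097, 0.005, 0.005, -0.027, 0.75], [-0.0055, -0.0353, 0.0099, 0.005, 0.005, -0.027, 0.75]]
```

Call:
drive_tool([
  [-0.0065,-0.035,0.01,0.005,0.005,-0.027,0.75],
  [-0.0055,-0.035,0.01,0.005,0.005,-0.027,0.75],
  [0,0,0,0,0,0,0.75],
])

```text
t: 2.23
tool_pos: [0.3954, 0.2275, 0.1286]
tcp_rot: [-3.139, 0.001, -2.902]
force: [-0.4, -0.3, -0.3]
opening: 0.0641
```

```bash
python3 - <<'E'
from h import *
st()
f=grab_frame("wrist"); cv2.imwrite("pics/w_round.png",f[:,:,::-1])
i=camera_info("wrist"); 
b=f.astype(int); m=((b[:,:,1]>90)).astype(np.uint8)  # non-red
n,l,s,c=cv2.connectedComponentsWithStats(m)
for k in range(1,n):
    if 300<s[k][4]<40000: print(s[k],c[k],pix2w("wrist",c[k],.006,i))
print(w2pix("wrist",[[.3926,.235,.006]],i))
E
```

```text
t 2.23 [0.3954 0.2275 0.1286] yaw -166.3 F [-0.4 -0.3 -0.3] open 0.0641
[ 296  195   65   55 2453] [328.03505911 223.66490012] [[0.39177401 0.2369409  0.006     ]]
[130 236  35  32 859] [147.37369034 250.81722934] [[0.44473921 0.10987074 0.006     ]]
[189 294  37  60 386] [204.97927461 329.89119171] [[0.50171842 0.1623693  0.006     ]]
[ 58 347  51  38 575] [ 77.57391304 361.7426087 ] [[0.55692361 0.06389917 0.006     ]]
[ 542  358   98   75 2535] [604.97751479 384.43708087] [[0.47312433 0.49991123 0.006     ]]
[388 374  25  57 542] [399.59778598 401.83763838] [[0.53181085 0.33631144 0.006     ]]
[  0 377  19  61 893] [  8.04479283 403.76707727] [[0.61467855 0.0075779  0.006     ]]
[ 220  382   60   48 1498] [248.96862483 401.98865154] [[0.5629984  0.21004731 0.006     ]]
[151 431  15  49 337] [159.16913947 457.35608309] [[0.643149   0.14179981 0.006     ]]
[[325.20529286 224.1109111 ]]
```

View pics/w_round.png

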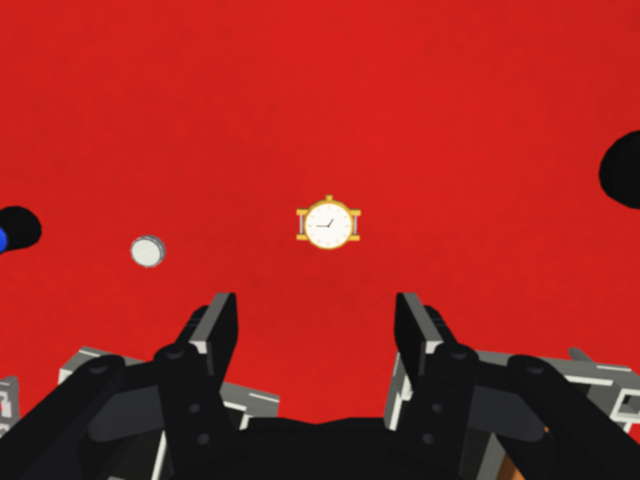

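Round watch: lugs at about (300,212), (357,212), (301,238), (357,238), so the jaw axis lines up and the centre is near (329,225). Fingers are clear, and the tips sit about 6 mm behind the TCP at this opening.

```bash
python3 - <<'E'
from h import *
print(pix2w("wrist",[[329,225]],.006))
s=plan(.3915,.237,.025,193.7,0.75)
E
```

```text
[[0.39259534 0.23788402 0.006     ]]
3 rows
[[0.0006, 0.0028, 0.0348, 0.0, 0.001, 0.0, 0.75], [0.0006, 0.0028, 0.0348, 0.0, 0.001, 0.0, 0.75], [0.0006, 0.0028, 0.0348, 0.0, 0.001, 0.0, 0.75]]
```

Call:
drive_tool([
  [0.0004,0.003,0.035,0,0.001,0,0.75],
  [0.0004,0.003,0.035,0,0.001,0,0.75],
  [0.0004,0.003,0.034,0,0,0,0.75],
  [0,0,0,0,0,0,0.75],
])

```text
t: 2.62
tool_pos: [0.3975, 0.2409, 0.028]
tcp_rot: [3.14, 0.014, -2.907]
force: [-1.5, -0.1, -0.3]
opening: 0.064
```

```bash
python3 - <<'E'
from h import *
st()
s=plan(.392,.2373,.000,193.7,0.75)
E
```

```text
t 2.62 [0.3975 0.2409 0.028 ] yaw -166.56 F [-1.5 -0.1 -0.3] open 0.064
1 rows
[[0.0066, -0.0022, 0.0279, 0.002, 0.014, -0.005, 0.75]]
```

Call:
drive_tool([
  [0.006,-0.002,0.012,0,0.013,-0.005,0.75],
  [0,0,0.01,0,0,0,0.75],
  [0,0,0,0,0,0,0.75],
  [0,0,0,0,0,0,0.75],
])

```text
t: 2.95
tool_pos: [0.3936, 0.2412, 0.0086]
tcp_rot: [3.139, 0.004, -2.898]
force: [-0.3, -0.0, -0.4]
opening: 0.0641
```

```bash
python3 - <<'E'
from h import *
st();print(read_state()["tcp_rot"])
s=plan(.392,.2373,.000,193.7,0.75)
E
```

```text
t 2.95 [0.3936 0.2412 0.0086] yaw -166.04 F [-0.3 -0.  -0.4] open 0.0641
[ 3.13893611  0.00403008 -2.89788683]
1 rows
[[0.0026, -0.0035, 0.0086, 0.003, 0.004, 0.005, 0.75]]
```

Call:
drive_tool([
  [0.0025,-0.0035,0.006,0.003,0.004,0.005,0.75],
  [0,0,0.003,0,0,0,0.75],
  [0,0,0,0,0,0,0.75],
])

```text
t: 3.2
tool_pos: [0.3953, 0.2388, 0.0032]
tcp_rot: [3.141, 0.008, -2.902]
force: [-0.6, -0.8, 0.1]
opening: 0.0641
```

```bash
python3 - <<'E'
from h import *
st();print(read_state()["tcp_rot"])
s=plan(.392,.2373,-.002,193.7,0.4)
E
```

```text
t 3.20 [0.3953 0.2388 0.0032] yaw -166.29 F [-0.6 -0.8  0.1] open 0.0641
[ 3.14142863  0.00846383 -2.9023287 ]
1 rows
[[0.0036, -0.0007, 0.0051, 0.0, 0.008, 0.0, 0.4]]
```

Call:
drive_tool([
  [0.0035,-0.0005,0.004,0,0.008,0,0.75],
  [0,0,0,0,0,0,0.75],
  [0,0,0,0,0,0,0.75],
])

```text
t: 3.45
tool_pos: [0.3931, 0.2377, 0.0002]
tcp_rot: [3.141, 0.003, -2.903]
force: [-0.9, 0.1, 0.6]
opening: 0.0643
```

```bash
python3 - <<'E'
from h import *
st();print(read_state()["tcp_rot"])
s=plan(.392,.2373,-.002,193.7,0.4)
f=grab_frame("wrist"); cv2.imwrite("pics/w_round2.png",f[150:,120:520,::-1])
E
```

```text
t 3.45 [3.931e-01 2.377e-01 2.000e-04] yaw -166.32 F [-0.9  0.1  0.6] open 0.0643
[ 3.14115790e+00  2.88524499e-03 -2.90278607e+00]
1 rows
[[0.0012, -0.0001, 0.0022, 0.0, 0.003, 0.0, 0.4]]
```

View pics/w_round2.png

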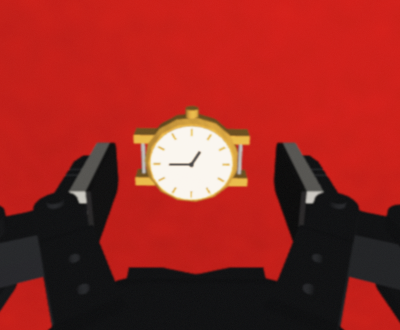

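```bash
python3 - <<'E'
from h import *
print(pix2w("wrist",[[254,281],[367,280],[367,336],[255,335],[311,308]],.007))
from scipy.spatial.transform import Rotation as Ro
s=read_state();R=Ro.from_euler("xyz",s["tcp_rot"])
print(R.inv().apply(pix2w("wrist",[[254,281],[367,280],[367,336],[255,335],[311,308]],.006)-s["tool_pos"]))
P=s["tool_pos"]+R.apply([[.011,-.032,-.006],[-.011,-.032,-.006],[.011,.032,-.006]]);print(w2pix("wrist",P))
E
```

```text
[[0.3846371  0.2098706  0.007     ]
 [0.37364356 0.25299829 0.007     ]
 [0.39790765 0.2599922  0.007     ]
 [0.40845816 0.21489039 0.007     ]
 [0.39084354 0.23446341 0.007     ]]
[[ 0.01414715 -0.02520496 -0.00593293]
 [ 0.01463119  0.01962778 -0.00591397]
 [-0.01078483  0.02069175 -0.00585059]
 [-0.01036484 -0.02596768 -0.00587262]
 [ 0.00221241 -0.00261248 -0.00589324]]
[[237.33136502 288.2884787 ]
 [240.54615799 336.48505219]
 [397.64621871 288.48975655]]
```

Both lug pairs lie between the pads. The watch is about 2 mm off in tool +x and 2.5 mm in -y, so I'll shift and then close.

Call:
drive_tool([
  [0.002,-0.0025,0.002,0,0.003,0,0.75],
  [0.001,0,0.001,0,0,0,0.75],
  [0,0,0,0,0,0,0.4],
  [0,0,0,0,0,0,0.4],
  [0,0,0,0,0,0,0.4],
  [0,0,0,0,0,0,0.4],
], grip_force=30)

```text
t: 4.0
tool_pos: [0.3918, 0.2344, -0.0015]
tcp_rot: [3.141, 0.001, -2.903]
force: [0.1, -0.6, -0.7]
opening: 0.0442
```

```bash
python3 - <<'E'
from h import *
st()
E
```

```text
t 4.00 [ 0.3918  0.2344 -0.0015] yaw -166.33 F [ 0.1 -0.6 -0.7] open 0.0442
```

Call:
drive_tool([
  [0,0,0,0,0,0,0.4],
  [0,0,-0.005,0,0,0,0.4],
  [0,0,-0.01,0,0,0,0.4],
  [0,0,-0.02,0,0,0,0.4],
  [0,0,-0.025,0,0,0,0.4],
  [0,0,-0.015,0,0,0,0.4],
  [0,0,0,0,0,0,0.4],
])

```text
t: 4.58
tool_pos: [0.3892, 0.2336, 0.0766]
tcp_rot: [-3.142, -0.006, -2.903]
force: [0.6, 0.5, -0.3]
opening: 0.0438
```

```bash
python3 - <<'E'
from h import *
st()
f=grab_frame("wrist"); cv2.imwrite("pics/w_round3.png",f[150:,120:520,::-1])
s=plan(.614+.0024,.1433+.041,.075,176.6+90-0,0.4)
s=plan(.614-.0024,.1433-.041,.075,176.6+90-180,0.4)
E
```

```text
t 4.58 [0.3892 0.2336 0.0766] yaw -166.33 F [ 0.6  0.5 -0.3] open 0.0438
11 rows
[[-0.0191, -0.0092, -0.0001, 0.0, -0.001, -0.116, 0.4], [-0.0179, -0.0114, -0.0001, 0.0, -0.001, -0.116, 0.4], [-0.0164, -0.0134, 0.0, 0.0, -0.001, -0.116, 0.4], [-0.0148, -0.0152, 0.0, 0.0, -0.001, -0.116, 0.4], [-0.0129, -0.0168, 0.0, 0.0, -0.001, -0.116, 0.4], [-0.0109, -0.0181, 0.0, 0.0, -0.001, -0.116, 0.4], [-0.0087, -0.0193, 0.0, 0.0, -0.001, -0.116, 0.4], [-0.0065, -0.0202, 0.0, 0.0, -0.001, -0.116, 0.4], [-0.0041, -0.0208, 0.0, 0.0, -0.001, -0.116, 0.4], [-0.0017, -0.0211, 0.0, 0.0, -0.001, -0.116, 0.4], [0.0008, -0.0212, 0.0, 0.0, -0.001, -0.116, 0.4]]
16 rows
[[-0.0116, -0.0113, 0.0, 0.0, 0.0, 0.117, 0.4], [-0.0128, -0.0098, 0.0, 0.0, 0.0, 0.117, 0.4], [-0.0139, -0.0083, 0.0, 0.0, 0.0, 0.117, 0.4], [-0.0148, -0.0066, 0.0, 0.0, 0.0, 0.117, 0.4], [-0.0154, -0.0048, 0.0, 0.0, 0.0, 0.117, 0.4], [-0.0159, -0.003, 0.0, 0.0, 0.0, 0.117, 0.4], [-0.0161, -0.0011, 0.0, 0.0, 0.0, 0.117, 0.4], [-0.0161, 0.0008, 0.0, 0.0, 0.0, 0.117, 0.4], [-0.0159, 0.0026, 0.0, 0.0, 0.0, 0.117, 0.4], [-0.0155, 0.0045, 0.0, 0.0, 0.0, 0.117, 0.4], [-0.0149, 0.0063, 0.0, 0.0, 0.0, 0.117, 0.4], [-0.0141, 0.0079, 0.0, 0.0, 0.0, 0.117, 0.4], [-0.013, 0.0095, 0.0, 0.0, 0.0, 0.117, 0.4], [-0.0118, 0.011, 0.0, 0.0, 0.0, 0.117, 0.4], [-0.0105, 0.0123, 0.0, 0.0, 0.0, 0.117, 0.4], [-0.009, 0.0134, 0.0, 0.0, 0.0, 0.117, 0.4]]
```

View pics/w_round3.png

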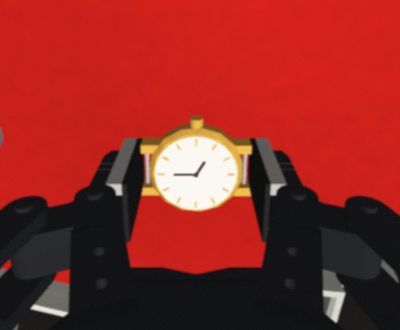

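The round watch is held level, with both lug pairs between the pads. Yaw 86.6° keeps joint 6 well inside its range, so I'll carry it to the +y bay at that angle.

```bash
python3 - <<'E'
from h import *
s=plan(.6163,.181,.085,86.6,0.4,16)
E
```

```text
16 rows
[[-0.013, -0.0065, -0.0007, 0.0, 0.0, 0.117, 0.4], [-0.0137, -0.005, -0.0007, 0.0, 0.0, 0.117, 0.4], [-0.0142, -0.0033, -0.0007, 0.0, 0.0, 0.117, 0.4], [-0.0145, -0.0017, -0.0007, 0.0, 0.0, 0.117, 0.4], [-0.0146, 0.0, -0.0007, 0.0, 0.0, 0.117, 0.4], [-0.0145, 0.0017, -0.0007, 0.0, 0.0, 0.117, 0.4], [-0.0142, 0.0034, -0.0007, 0.0, 0.0, 0.117, 0.4], [-0.0137, 0.005, -0.0007, 0.0, 0.0, 0.117, 0.4], [-0.013, 0.0066, -0.0006, 0.0, 0.0, 0.117, 0.4], [-0.0122, 0.0081, -0.0006, 0.0, 0.0, 0.117, 0.4], [-0.0111, 0.0094, -0.0006, 0.0, 0.0, 0.117, 0.4], [-0.01, 0.0107, -0.0006, 0.0, 0.0, 0.117, 0.4], [-0.0086, 0.0118, -0.0006, 0.0, 0.0, 0.117, 0.4], [-0.0072, 0.0127, -0.0006, 0.0, 0.0, 0.117, 0.4], [-0.0057, 0.0134, -0.0006, 0.0, 0.0, 0.117, 0.4], [-0.0041, 0.014, -0.0006, 0.0, 0.0, 0.117, 0.4]]
```

Call:
drive_tool([
  [-0.013,-0.0065,-0.001,0,0,0.117,0.4],
  [-0.0137,-0.005,-0.001,0,0,0.117,0.4],
  [-0.0142,-0.0033,-0.001,0,0,0.117,0.4],
  [-0.0145,-0.0017,-0.001,0,0,0.117,0.4],
  [-0.0146,0,-0.001,0,0,0.117,0.4],
  [-0.0145,0.0017,-0.001,0,0,0.117,0.4],
  [-0.0142,0.0034,-0.001,0,0,0.117,0.4],
  [-0.0137,0.005,-0.001,0,0,0.117,0.4],
])

```text
t: 5.3
tool_pos: [0.4973, 0.2032, 0.0735]
tcp_rot: [-3.123, -0.013, 2.404]
force: [0.4, -0.6, -0.5]
opening: 0.0437
```

Call:
drive_tool([
  [-0.013,0.0066,-0.001,0,0,0.117,0.4],
  [-0.0122,0.008,0,0,0,0.117,0.4],
  [-0.011,0.0094,0,0,0,0.117,0.4],
  [-0.01,0.0107,0,0,0,0.117,0.4],
  [-0.0086,0.0118,0,0,0,0.117,0.4],
  [-0.0072,0.0127,0,0,0,0.117,0.4],
  [-0.0057,0.0134,0,0,0,0.117,0.4],
  [-0.004,0.014,0,0,0,0.117,0.4],
  [0,0,0,0,0,0,0.4],
])

```text
t: 6.05
tool_pos: [0.6079, 0.1655, 0.0565]
tcp_rot: [-3.101, 0.015, 1.415]
force: [-0.2, -0.4, -0.7]
opening: 0.0435
```

```bash
python3 - <<'E'
from h import *
st()
s=plan(.6163,.181,.03,86.6,0.4)
E
```

```text
t 6.05 [0.6079 0.1655 0.0565] yaw 81.07 F [-0.2 -0.4 -0.7] open 0.0435
1 rows
[[0.017, 0.0069, 0.026, -0.042, 0.013, -0.097, 0.4]]
```

Call:
drive_tool([
  [0.017,0.007,0,-0.042,0.013,-0.097,0.4],
  [0,0,0,0,0,0,0.4],
  [0,0,0,0,0,0,0.4],
])

```text
t: 6.3
tool_pos: [0.6144, 0.1806, 0.0514]
tcp_rot: [-3.134, 0.001, 1.52]
force: [-0.4, 0.0, -1.9]
opening: 0.0437
```

```bash
python3 - <<'E'
from h import *
st();print(read_state()["tcp_rot"])
s=plan(.6163,.181,.022,86.6,0.4)
f=grab_frame("wrist"); cv2.imwrite("pics/w4.png",f[:,:,::-1])
E
```

```text
t 6.30 [0.6144 0.1806 0.0514] yaw 87.06 F [-0.4  0.  -1.9] open 0.0437
[-3.13425596e+00  9.71015712e-04  1.51953260e+00]
1 rows
[[0.0006, 0.0021, 0.0294, -0.007, 0.001, 0.008, 0.4]]
```

View pics/w4.png

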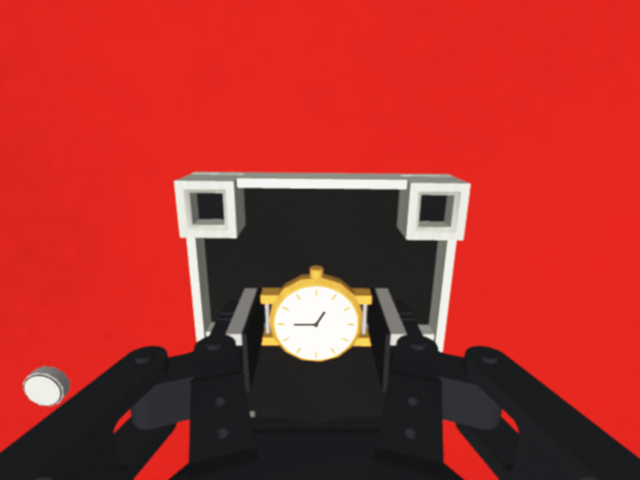

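Watch centred between the walls of the +y bay; sockets at (210,206) and (434,209).

Call:
drive_tool([
  [0,0.002,0.01,-0.007,0,0.008,0.4],
  [0,0,0.01,0,0,0,0.4],
  [0,0,0.006,0,0,0,0.4],
  [0,0,0,0,0,0,0.4],
  [0,0,0,0,0,0,0.4],
])

```text
t: 6.77
tool_pos: [0.613, 0.1797, 0.0211]
tcp_rot: [-3.136, 0.002, 1.51]
force: [0.0, -0.1, -1.0]
opening: 0.0437
```

```bash
python3 - <<'E'
from h import *
st();print(read_state()["tcp_rot"])
s=plan(.6163,.181,.0075,86.6,0.4)
E
```

```text
t 6.77 [0.613  0.1797 0.0211] yaw 86.5 F [ 0.  -0.1 -1. ] open 0.0437
[-3.13618812e+00  2.33503358e-03  1.50977467e+00]
1 rows
[[0.0015, 0.0033, 0.0136, -0.005, 0.002, -0.002, 0.4]]
```

Call:
drive_tool([
  [0.001,0.001,0.006,-0.005,0.002,0,0.4],
  [0,0,0.004,0,0,0,0.4],
  [0,0,0,0,0,0,0.4],
  [0,0,0,0,0,0,0.4],
])

```text
t: 7.1
tool_pos: [0.614, 0.1805, 0.0098]
tcp_rot: [-3.141, 0.0, 1.509]
force: [0.2, -0.5, -0.6]
opening: 0.0437
```

Call:
drive_tool([
  [0,0,0.002,0,0,0,0.4],
  [0,0,0.001,0,0,0,0.4],
  [0,0,0,0,0,0,0.4],
])

```text
t: 7.35
tool_pos: [0.6145, 0.1806, 0.0071]
tcp_rot: [3.141, 0.0, 1.509]
force: [0.3, -0.3, 0.4]
opening: 0.0438
```

Call:
drive_tool([
  [0,0,0.0008,0,0,0,0.4],
  [0,0,0,0,0,0,0.64],
  [0,0,0,0,0,0,0.64],
  [0,0,0,0,0,0,0.64],
  [0,0,-0.01,0,0,0,0.64],
  [0,0,-0.03,0,0,0,0.64],
  [0,0,-0.04,0,0,0,0.64],
  [0,0,-0.04,0,0,0,0.75],
])

```text
t: 8.02
tool_pos: [0.6077, 0.1795, 0.1204]
tcp_rot: [-3.121, 0.004, 1.509]
force: [0.6, 1.1, 0.7]
opening: 0.0638
```

```bash
python3 - <<'E'
from h import *
st()
f=grab_frame("wrist"); i=camera_info("wrist"); cv2.imwrite("pics/w5.png",f[:,:,::-1])
s=plan(.441,-.1077,.125,148.5,0.75)
E
```

```text
t 8.02 [0.6077 0.1795 0.1204] yaw 86.47 F [0.6 1.1 0.7] open 0.0638
10 rows
[[-0.0298, -0.0154, 0.0007, 0.0, 0.0, -0.108, 0.75], [-0.028, -0.0186, 0.0007, 0.0, 0.0, -0.108, 0.75], [-0.0258, -0.0215, 0.0007, 0.0, 0.0, -0.108, 0.75], [-0.0233, -0.0242, 0.0007, 0.0, 0.0, -0.108, 0.75], [-0.0206, -0.0265, 0.0007, 0.0, 0.0, -0.108, 0.75], [-0.0176, -0.0286, 0.0007, 0.0, 0.0, -0.108, 0.75], [-0.0144, -0.0303, 0.0007, 0.0, 0.0, -0.108, 0.75], [-0.011, -0.0317, 0.0007, 0.0, 0.0, -0.108, 0.75], [-0.0076, -0.0327, 0.0007, 0.0, 0.0, -0.108, 0.75], [-0.004, -0.0334, 0.0007, 0.0, 0.0, -0.108, 0.75]]
```

View pics/w5.png

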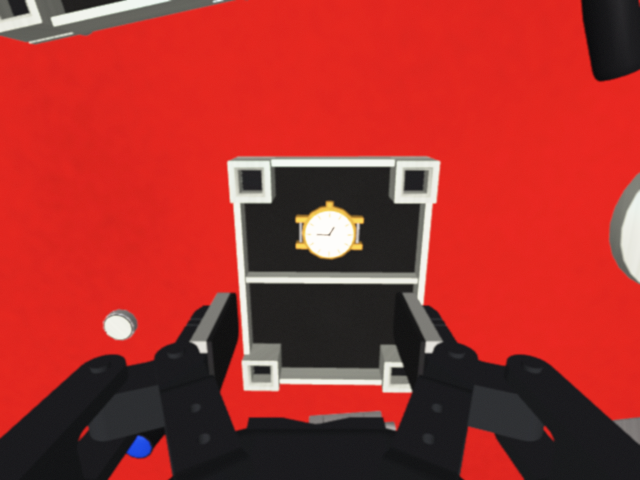

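Round watch lies flat in the +y bay (wrist pixel (329,232)) and is let go. On to the square watch.

Call:
drive_tool([
  [-0.0298,-0.0154,-0.001,0,0,-0.108,0.75],
  [-0.028,-0.0186,-0.001,0,0,-0.108,0.75],
  [-0.0258,-0.0215,-0.001,0,0,-0.108,0.75],
  [-0.0233,-0.0242,-0.001,0,0,-0.108,0.75],
  [-0.0206,-0.0265,-0.001,0,0,-0.108,0.75],
  [-0.0176,-0.0286,-0.001,0,0,-0.108,0.75],
  [-0.0144,-0.0303,-0.001,0,0,-0.108,0.75],
  [-0.011,-0.0317,-0.001,0,0,-0.108,0.75],
  [-0.0076,-0.0327,-0.001,0,0,-0.108,0.75],
  [-0.004,-0.0334,-0.001,0,0,-0.108,0.75],
])

```text
t: 8.9
tool_pos: [0.453, -0.1143, 0.1582]
tcp_rot: [3.128, 0.03, 2.641]
force: [0.5, 0.2, -0.1]
opening: 0.0645
```

```bash
python3 - <<'E'
from h import *
st();
s=plan(.441,-.1077,.12,148.5,0.75,2)
E
```

```text
t 8.90 [ 0.453  -0.1143  0.1582] yaw 151.33 F [ 0.5  0.2 -0.1] open 0.0645
2 rows
[[0.0074, -0.0002, 0.0189, 0.007, 0.015, 0.025, 0.75], [0.0071, -0.0003, 0.019, 0.007, 0.015, 0.025, 0.75]]
```

Call:
drive_tool([
  [0.0075,0,0.025,0.007,0.015,0.025,0.75],
  [0.007,0,0.025,0.007,0.015,0.025,0.75],
  [0,0,0,0,0,0,0.75],
  [0,0,0,0,0,0,0.75],
])

```text
t: 9.23
tool_pos: [0.4416, -0.1153, 0.1129]
tcp_rot: [-3.141, 0.012, 2.585]
force: [-0.9, -0.2, -0.0]
opening: 0.0636
```

```bash
cat >> h.py <<'E'
def look(name,th=90,z=.007,lo=300,hi=60000):
    from scipy.spatial.transform import Rotation as Ro
    st(); s=read_state(); i=camera_info("wrist"); f=grab_frame("wrist"); cv2.imwrite(f"pics/{name}.png",f[:,:,::-1])
    m=(f[:,:,1]>th).astype(np.uint8); n,l,t,c=cv2.connectedComponentsWithStats(m)
    R=Ro.from_euler("xyz",s["tcp_rot"])
    for k in range(1,n):
        if lo<t[k][4]<hi and 80<c[k][0]<560 and c[k][1]<400 :
            (u,v),(a,b),an=cv2.minAreaRect(np.argwhere(l==k)[:,::-1].astype(np.float32))
            w=pix2w("wrist",[[u,v]],z,i); print("area",t[k][4],"px",round(u),round(v),"rect %.0f %.0f ang %.1f"%(a,b,an),"world",np.round(w[0],4),"in tool",np.round(R.inv().apply(w-s["tool_pos"])[0],4))
E
python3 - <<'E'
from h import *
look("w6")
E
```

```text
t 9.23 [ 0.4416 -0.1153  0.1129] yaw 148.12 F [-0.9 -0.2 -0. ] open 0.0636
area 2336 px 325 224 rect 65 41 ang 0.0 world [ 0.4413 -0.1082  0.007 ] in tool [0.0053 0.0061 0.1058]
area 2608 px 164 272 rect 54 62 ang 45.0 world [ 0.4106 -0.2255  0.007 ] in tool [-0.0306 -0.1098  0.1064]
area 787 px 207 321 rect 20 66 ang 20.2 world [ 0.4587 -0.2229  0.007 ] in tool [-0.07   -0.0822  0.1069]
area 792 px 424 321 rect 66 20 ang 70.1 world [ 0.5447 -0.0843  0.007 ] in tool [-0.0699  0.0809  0.1067]
```

View pics/w6.png

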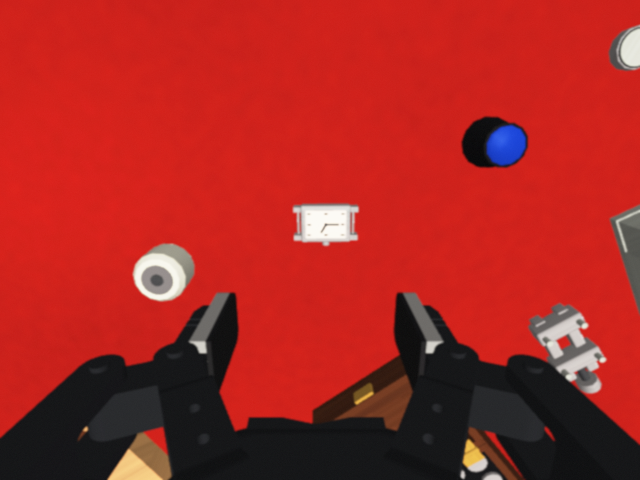

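The square watch is at wrist pixel (325,223), squared up with the jaws; neighbours are clear.

Call:
drive_tool([
  [0.003,0.003,0.03,0,0.012,0,0.75],
  [0.003,0.003,0.03,0,0,0,0.75],
  [0.001,0,0.03,0,0,0,0.75],
  [0.001,0,0,0,0,0,0.75],
  [0,0,0,0,0,0,0.75],
])

```text
t: 9.7
tool_pos: [0.4481, -0.1081, 0.0304]
tcp_rot: [3.14, 0.02, 2.592]
force: [1.1, 0.6, 1.2]
opening: 0.0644
```

```bash
python3 - <<'E'
from h import *
look("w7");print(read_state()["tcp_rot"])
E
```

```text
t 9.70 [ 0.4481 -0.1081  0.0304] yaw 148.51 F [1.1 0.6 1.2] open 0.0644
area 4733 px 309 268 rect 59 94 ang 90.0 world [ 0.4407 -0.108   0.007 ] in tool [ 0.0068 -0.0038  0.0233]
area 781 px 207 321 rect 20 66 ang 20.2 world [ 0.4382 -0.1665  0.007 ] in tool [-0.0216 -0.055   0.0238]
area 783 px 425 321 rect 65 20 ang 70.3 world [ 0.4951 -0.0737  0.007 ] in tool [-0.0217  0.0539  0.0239]
[3.14026878 0.01994171 2.59190008]
```

Call:
drive_tool([
  [0.007,-0.0035,0.014,0,0.02,0,0.75],
  [0.002,0,0.01,0,0,0,0.75],
  [0,0,0,0,0,0,0.75],
  [0,0,0,0,0,0,0.75],
])

```text
t: 10.08
tool_pos: [0.4427, -0.1082, 0.0106]
tcp_rot: [3.139, 0.01, 2.594]
force: [0.7, -0.8, -0.5]
opening: 0.0639
```

```bash
python3 - <<'E'
from h import *
look("w8");print(read_state()["tcp_rot"])
E
```

```text
t 10.08 [ 0.4427 -0.1082  0.0106] yaw 148.6 F [ 0.7 -0.8 -0.5] open 0.0639
area 5661 px 316 296 rect 64 105 ang 90.0 world [ 0.4405 -0.1077  0.007 ] in tool [ 0.0022 -0.0007  0.0036]
area 780 px 207 321 rect 20 65 ang 20.2 world [ 0.426  -0.1548  0.007 ] in tool [-0.01   -0.0485  0.0036]
area 779 px 424 321 rect 64 20 ang 70.3 world [ 0.476  -0.0731  0.007 ] in tool [-0.0101  0.0473  0.0038]
[3.13917514 0.00981334 2.59352098]
```

Call:
drive_tool([
  [0.004,-0.0005,0.007,0,0.01,0,0.75],
  [0.002,0,0.005,0,0.002,0,0.75],
  [0.001,0,0.001,0,0,0,0.75],
  [0,0,0,0,0,0,0.75],
])

```text
t: 10.47
tool_pos: [0.4368, -0.1053, -0.0024]
tcp_rot: [3.139, -0.001, 2.593]
force: [-0.2, -0.4, 0.2]
opening: 0.0642
```

```bash
python3 - <<'E'
from h import *
look("w9");print(read_state()["tcp_rot"])
E
```

```text
t 10.47 [ 0.4368 -0.1053 -0.0024] yaw 148.58 F [-0.2 -0.4  0.2] open 0.0642
area 6501 px 317 325 rect 68 112 ang 90.0 world [ 0.4404 -0.1076  0.007 ] in tool [-0.0042 -0.0001 -0.0094]
area 775 px 207 321 rect 20 65 ang 20.2 world [ 0.4158 -0.1441  0.007 ] in tool [-0.0023 -0.0442 -0.0095]
area 772 px 425 321 rect 65 20 ang 70.3 world [ 0.4613 -0.0698  0.007 ] in tool [-0.0024  0.043  -0.0093]
[ 3.13893129e+00 -6.14127954e-04  2.59326148e+00]
```

Call:
drive_tool([
  [-0.003,0,0,0,0,0,0.75],
  [0,0,0,0,0,0,0.4],
  [0,0,0,0,0,0,0.4],
  [0,0,0,0,0,0,0.4],
  [0,0,0,0,0,0,0.4],
  [0,0,0,0,0,0,0.4],
  [0,0,0,0,0,0,0.4],
], grip_force=30)

```text
t: 11.1
tool_pos: [0.4408, -0.1079, -0.001]
tcp_rot: [3.14, 0.001, 2.594]
force: [0.3, 1.1, -1.1]
opening: 0.0419
```

Call:
drive_tool([
  [0,0,-0.005,0,0,0,0.4],
  [0,0,-0.01,0,0,0,0.4],
  [0,0,-0.02,0,0,0,0.4],
  [0,0,-0.025,0,0,0,0.4],
  [0,0,-0.025,0,0,0,0.4],
  [0,0,0,0,0,0,0.4],
])

```text
t: 11.6
tool_pos: [0.4386, -0.1069, 0.0881]
tcp_rot: [3.14, -0.005, 2.594]
force: [1.6, -0.9, -0.1]
opening: 0.0419
```

```bash
python3 - <<'E'
from h import *
look("w10");
s=plan(.6117,.105,.10,86.6,0.4)
im=cv2.imread("pics/w10.png")[150:,120:520]; cv2.imwrite("pics/w10c.png",im)
E
```

```text
t 11.60 [ 0.4386 -0.1069  0.0881] yaw 148.63 F [ 1.6 -0.9 -0.1] open 0.0419
area 3203 px 140 299 rect 59 69 ang 45.0 world [ 0.4106 -0.2261  0.007 ] in tool [-0.0385 -0.1165  0.0807]
area 6382 px 316 317 rect 68 107 ang 90.0 world [ 0.4823 -0.1342  0.007 ] in tool [-0.0519 -0.0007  0.0808]
area 700 px 242 315 rect 18 59 ang 13.3 world [ 0.4556 -0.1751  0.007 ] in tool [-0.0504 -0.0496  0.0807]
area 695 px 389 315 rect 58 18 ang 77.0 world [ 0.5068 -0.0916  0.007 ] in tool [-0.0507  0.0484  0.0809]
10 rows
[[-0.0039, 0.0271, -0.0014, 0.0, -0.001, 0.108, 0.4], [-0.0009, 0.0274, -0.0014, 0.0, -0.001, 0.108, 0.4], [0.0021, 0.0273, -0.0014, 0.0, -0.001, 0.108, 0.4], [0.005, 0.0269, -0.0014, 0.0, -0.001, 0.108, 0.4], [0.0079, 0.0262, -0.0014, 0.0, -0.001, 0.108, 0.4], [0.0107, 0.0252, -0.0014, 0.0, -0.001, 0.108, 0.4], [0.0133, 0.0239, -0.0014, 0.0, -0.001, 0.108, 0.4], [0.0158, 0.0223, -0.0014, 0.0, -0.001, 0.108, 0.4], [0.0182, 0.0205, -0.0014, 0.0, -0.001, 0.108, 0.4], [0.0203, 0.0184, -0.0014, 0.0, -0.001, 0.108, 0.4]]
```

View pics/w10c.png

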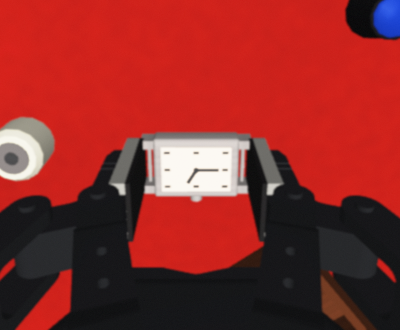

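Square watch is held straight and level. Carry it to the -y bay.

Call:
drive_tool([
  [-0.004,0.027,-0.003,0,-0.001,0.108,0.4],
  [-0.001,0.0274,-0.003,0,-0.001,0.108,0.4],
  [0.002,0.0273,-0.003,0,0,0.108,0.4],
  [0.005,0.027,-0.003,0,0,0.108,0.4],
  [0.008,0.026,-0.003,0,0,0.108,0.4],
  [0.0107,0.025,-0.003,0,0,0.108,0.4],
  [0.0133,0.024,-0.003,0,0,0.108,0.4],
  [0.0158,0.022,-0.003,0,0,0.108,0.4],
  [0.018,0.0205,-0.003,0,0,0.108,0.4],
  [0.02,0.0184,-0.003,0,0,0.108,0.4],
])

```text
t: 12.48
tool_pos: [0.613, 0.1076, 0.1064]
tcp_rot: [-3.119, -0.002, 1.455]
force: [0.9, 0.8, -0.7]
opening: 0.0417
```

```bash
python3 - <<'E'
from h import *
st()
s=plan(.6117,.105,.07,86.6,0.4)
E
```

```text
t 12.48 [0.613  0.1076 0.1064] yaw 83.37 F [ 0.9  0.8 -0.7] open 0.0417
1 rows
[[-0.0028, -0.0002, 0.0364, -0.023, -0.003, -0.056, 0.4]]
```

Call:
drive_tool([
  [-0.0028,0,0.02,-0.023,-0.003,-0.056,0.4],
  [0,0,0.02,0,0,0,0.4],
  [0,0,0.02,0,0,0,0.4],
  [0,0,0.01,0,0,0,0.4],
  [0,0,0,0,0,0,0.4],
  [0,0,0,0,0,0,0.4],
])

```text
t: 12.98
tool_pos: [0.6135, 0.1106, 0.0299]
tcp_rot: [-3.139, -0.001, 1.514]
force: [-0.7, 0.4, -0.3]
opening: 0.0419
```

```bash
python3 - <<'E'
from h import *
st();print(read_state()["tcp_rot"])
s=plan(.6117,.105,.009,86.6,0.4)
E
```

```text
t 12.98 [0.6135 0.1106 0.0299] yaw 86.75 F [-0.7  0.4 -0.3] open 0.0419
[-3.13948807e+00 -5.31816772e-04  1.51408753e+00]
1 rows
[[-0.0057, -0.0014, 0.0209, -0.002, -0.001, 0.003, 0.4]]
```

Call:
drive_tool([
  [-0.005,-0.001,0.006,0,0,0.003,0.4],
  [0,0,0.006,0,0,0,0.4],
  [0,0,0.004,0,0,0,0.4],
  [0,0,0,0,0,0,0.4],
  [0,0,0,0,0,0,0.4],
])

```text
t: 13.4
tool_pos: [0.6134, 0.1042, 0.0151]
tcp_rot: [3.14, -0.001, 1.509]
force: [-0.5, 0.1, 0.1]
opening: 0.0418
```

Call:
drive_tool([
  [0,0,0.004,0,0,0,0.4],
  [0,0,0.003,0,0,0,0.4],
  [0,0,0.001,0,0,0,0.4],
  [0,0,0,0,0,0,0.4],
])

```text
t: 13.73
tool_pos: [0.6148, 0.1041, 0.0081]
tcp_rot: [3.137, -0.001, 1.509]
force: [0.9, -0.3, -0.9]
opening: 0.0416
```

Call:
drive_tool([
  [0,0,0.0015,0,0,0,0.4],
  [0,0,0,0,0,0,0.4],
  [0,0,0,0,0,0,0.62],
  [0,0,0,0,0,0,0.62],
  [0,0,0,0,0,0,0.62],
  [0,0,-0.01,0,0,0,0.62],
  [0,0,-0.03,0,0,0,0.62],
  [0,0,-0.04,0,0,0,0.62],
  [0,0,-0.04,0,0,0,0.62],
])

```text
t: 14.48
tool_pos: [0.6069, 0.104, 0.1202]
tcp_rot: [-3.124, 0.001, 1.509]
force: [2.1, -0.6, -0.1]
opening: 0.053
```

```bash
python3 - <<'E'
from h import *
st()
i=camera_info("wrist");f=grab_frame("wrist"); cv2.imwrite("pics/w11.png",f[:,:,::-1])
np.save("w11.npy",i["camera_from_world"])
s=plan(.5118,.3949,.14,187,0.55)
E
```

```text
t 14.48 [0.6069 0.104  0.1202] yaw 86.46 F [ 2.1 -0.6 -0.1] open 0.053
15 rows
[[0.0189, -0.0079, -0.0006, 0.0, 0.0, -0.117, 0.55], [0.0197, -0.0056, -0.0006, 0.0, 0.0, -0.117, 0.55], [0.0202, -0.0033, -0.0006, 0.0, 0.0, -0.117, 0.55], [0.0205, -0.0009, -0.0006, 0.0, 0.0, -0.117, 0.55], [0.0205, 0.0015, -0.0006, 0.0, 0.0, -0.117, 0.55], [0.0201, 0.0039, -0.0006, 0.0, 0.0, -0.117, 0.55], [0.0196, 0.0062, -0.0006, 0.0, 0.0, -0.117, 0.55], [0.0187, 0.0084, -0.0006, 0.0, 0.0, -0.117, 0.55], [0.0176, 0.0105, -0.0006, 0.0, 0.0, -0.117, 0.55], [0.0162, 0.0125, -0.0006, 0.0, 0.0, -0.117, 0.55], [0.0147, 0.0143, -0.0006, 0.0, 0.0, -0.117, 0.55], [0.0129, 0.0159, -0.0006, 0.0, 0.0, -0.117, 0.55], [0.0109, 0.0173, -0.0006, 0.0, 0.0, -0.117, 0.55], [0.0088, 0.0185, -0.0006, 0.0, 0.0, -0.117, 0.55], [0.0066, 0.0194, -0.0006, 0.0, 0.0, -0.117, 0.55]]
```

View pics/w11.png

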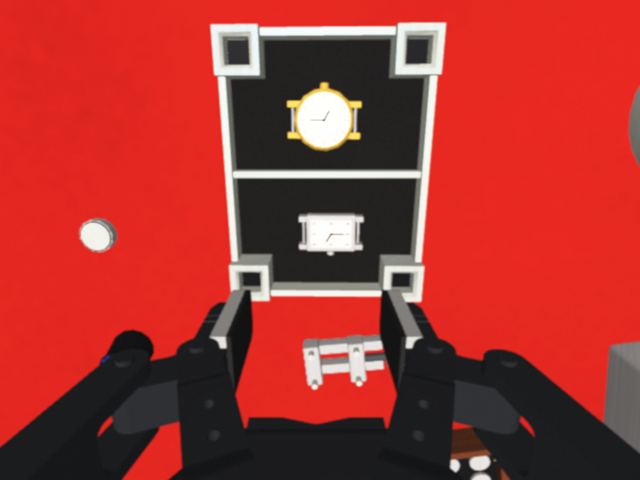

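Both watches lie flat, one in each bay, and are let go. The tray blocks are at (237,51), (420,48), (251,280) and (402,280).

```bash
python3 - <<'E'
from h import *
i=camera_info("wrist")
w=pix2w("wrist",[[237,51],[420,48],[402,280],[251,280]],.03,i);print(w.round(4),w.mean(0).round(4))
e1=(w[0]+w[1]-w[2]-w[3])/2;e2=(w[1]+w[2]-w[0]-w[3])/2
for e in(e1,e2):print(np.linalg.norm(e),np.degrees(np.arctan2(e[1],e[0])))
E
```

```text
[[0.5731 0.2197 0.03  ]
 [0.6809 0.2148 0.03  ]
 [0.6715 0.0664 0.03  ]
 [0.565  0.0728 0.03  ]] [0.6226 0.1434 0.03  ]
0.14788603794878777 86.59904026062625
0.1073106589134156 -3.0170031103076114
```

Call:
drive_tool([
  [0.019,-0.008,-0.001,0,0,-0.117,0.55],
  [0.0197,-0.0056,-0.001,0,0,-0.117,0.55],
  [0.02,-0.0033,-0.001,0,0,-0.117,0.55],
  [0.0205,-0.001,-0.001,0,0,-0.117,0.55],
  [0.0205,0.0015,-0.001,0,0,-0.117,0.55],
  [0.02,0.004,-0.001,0,0,-0.117,0.55],
  [0.0196,0.006,-0.001,0,0,-0.117,0.55],
  [0.0187,0.0084,-0.001,0,0,-0.117,0.55],
])

```text
t: 15.2
tool_pos: [0.5627, 0.2608, 0.156]
tcp_rot: [3.124, 0.019, 2.481]
force: [0.2, -0.0, -0.7]
opening: 0.047
```

Call:
drive_tool([
  [0.0176,0.0105,-0.001,0,0,-0.117,0.55],
  [0.016,0.0125,-0.001,0,0,-0.117,0.55],
  [0.0147,0.0143,-0.001,0,0,-0.117,0.55],
  [0.013,0.016,-0.001,0,0,-0.117,0.55],
  [0.011,0.0173,-0.001,0,0,-0.117,0.55],
  [0.009,0.0185,-0.001,0,0,-0.117,0.55],
  [0.0066,0.0194,-0.001,0,0,-0.117,0.55],
  [0,0,0,0,0,0,0.55],
])

```text
t: 15.87
tool_pos: [0.5041, 0.4037, 0.1697]
tcp_rot: [3.141, 0.036, -2.933]
force: [-0.5, -0.8, -0.0]
opening: 0.0469
```

```bash
python3 - <<'E'
from h import *
st()
s=plan(.5118,.3949,.13,187,0.55)
E
```

```text
t 15.87 [0.5041 0.4037 0.1697] yaw -168.07 F [-0.5 -0.8 -0. ] open 0.0469
2 rows
[[-0.0021, -0.0051, 0.0199, 0.001, 0.018, 0.043, 0.55], [-0.0027, -0.005, 0.0199, 0.001, 0.018, 0.043, 0.55]]
```

Call:
drive_tool([
  [-0.002,-0.005,0.02,0,0.018,0.043,0.55],
  [-0.0027,-0.005,0.02,0,0.018,0.043,0.55],
  [0,0,0,0,0,0,0.55],
  [0,0,0,0,0,0,0.55],
  [0,0,0,0,0,0,0.55],
])

```text
t: 16.28
tool_pos: [0.5129, 0.396, 0.1339]
tcp_rot: [3.138, 0.006, -3.024]
force: [0.4, 0.4, -1.0]
opening: 0.0468
```

```bash
python3 - <<'E'
from h import *
st();print(read_state()["tcp_rot"])
f=grab_frame("wrist"); cv2.imwrite("pics/w12.png",f[:,:,::-1])
print(w2pix("wrist",[[.5118,.3949,.082]]))
s=plan(.5118,.3949,.1,187,0.55)
E
```

```text
t 16.28 [0.5129 0.396  0.1339] yaw -173.28 F [ 0.4  0.4 -1. ] open 0.0468
[ 3.13803574  0.00561029 -3.02431483]
[[314.59255596 257.47496159]]
1 rows
[[0.0018, -0.0013, 0.0345, 0.004, 0.007, -0.005, 0.55]]
```

View pics/w12.png

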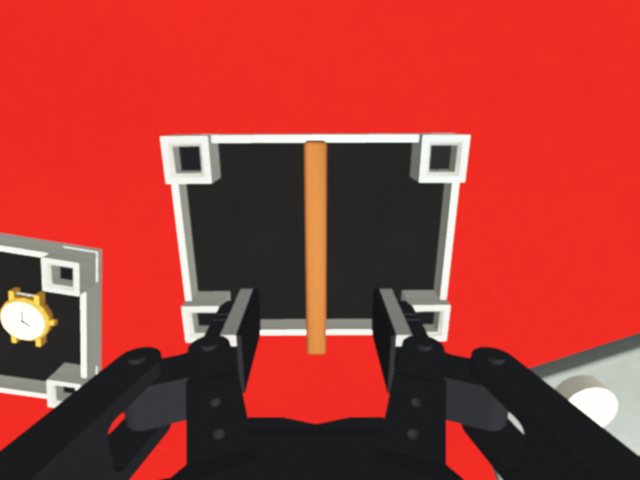

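Bar runs straight down from (315,141) to (316,353), between the fingers and aligned with them.

```bash
python3 - <<'E'
from h import *
from scipy.spatial.transform import Rotation as Ro
s=read_state();R=Ro.from_euler("xyz",s["tcp_rot"])
for z,p in((.082,[[315,142],[316,353]]),(.064,[[188,158],[442,158]])):
    w=pix2w("wrist",p,z);print(w.round(4),w.mean(0).round(4),R.inv().apply(w-s["tool_pos"]).round(4))
E
```

```text
[[0.4498 0.3878 0.082 ]
 [0.5732 0.403  0.082 ]] [0.5115 0.3954 0.082 ] [[ 0.0643 -0.0012  0.0521]
 [-0.06   -0.0005  0.0529]]
[[0.4679 0.3186 0.064 ]
 [0.4512 0.4595 0.064 ]] [0.4596 0.3891 0.064 ] [[ 0.0545 -0.0721  0.0699]
 [ 0.0546  0.0699  0.0705]]
```

Call:
drive_tool([
  [0.002,-0.001,0.02,0,0.006,0,0.55],
  [0.001,0,0.02,0,0,0,0.55],
  [0.001,0,0.015,0,0,0,0.55],
  [0,0,0,0,0,0,0.55],
  [0,0,0,0,0,0,0.55],
], grip_force=80)

```text
t: 16.75
tool_pos: [0.5138, 0.3967, 0.0869]
tcp_rot: [3.132, 0.014, -3.024]
force: [0.3, 0.1, 0.4]
opening: 0.0467
```

```bash
python3 - <<'E'
from h import *
st()
s=plan(.5113,.3953,.058,187,0.55)
E
```

```text
t 16.75 [0.5138 0.3967 0.0869] yaw -173.29 F [0.3 0.1 0.4] open 0.0467
1 rows
[[0.003, -0.0014, 0.0288, 0.009, 0.014, -0.005, 0.55]]
```

Call:
drive_tool([
  [0.004,-0.0014,0.014,0.009,0.014,-0.005,0.55],
  [0.001,0,0.012,0,0,0,0.55],
  [0,0,0,0,0,0,0.55],
  [0,0,0,0,0,0,0.55],
])

```text
t: 17.08
tool_pos: [0.511, 0.3959, 0.0632]
tcp_rot: [3.14, 0.006, -3.019]
force: [-0.4, 0.1, 0.3]
opening: 0.0471
```

```bash
python3 - <<'E'
from h import *
st();print(read_state()["tcp_rot"])
s=plan(.5113,.3953,.058,186.8,0.55)
E
```

```text
t 17.08 [0.511  0.3959 0.0632] yaw -172.95 F [-0.4  0.1  0.3] open 0.0471
[ 3.13987696  0.00553164 -3.01858391]
1 rows
[[-0.0002, -0.0007, 0.0052, 0.002, 0.006, 0.004, 0.55]]
```

Call:
drive_tool([
  [0,-0.0007,0.005,0.002,0.006,0.003,0.55],
  [0,0,0,0,0,0,0.55],
  [0,0,0,0,0,0,0],
  [0,0,0,0,0,0,0],
  [0,0,0,0,0,0,0],
  [0,0,0,0,0,0,0],
  [0,0,0,0,0,0,0],
  [0,0,0,0,0,0,0],
], grip_force=80)

```text
t: 17.75
tool_pos: [0.5119, 0.3956, 0.0588]
tcp_rot: [-3.142, 0.001, -3.022]
force: [0.4, 0.7, -0.4]
opening: 0.0102
```

Call:
drive_tool([
  [0,0,0,0,0,0,0],
  [0,0,0,0,0,0,0],
])

```text
t: 17.92
tool_pos: [0.5119, 0.3956, 0.0588]
tcp_rot: [-3.142, 0.001, -3.022]
force: [0.2, 0.5, -0.9]
opening: 0.0102
```

Call:
drive_tool([
  [0,0,-0.008,0,0,0,0],
  [0,0,-0.02,0,0,0,0],
  [0,0,-0.03,0,0,0,0],
  [0,0,-0.02,0,0,0,0],
  [0,0,-0.01,0,0,0,0],
  [0,0,0,0,0,0,0],
  [0,0,0,0,0,0,0],
])

```text
t: 18.5
tool_pos: [0.5063, 0.3927, 0.1431]
tcp_rot: [-3.135, -0.016, -3.022]
force: [-0.4, -1.6, -3.5]
opening: 0.0103
```

```bash
python3 - <<'E'
from h import *
st();print(read_state()["moment"])
s=plan(.6141,.144,.15,176.5,0,10)
E
```

```text
t 18.50 [0.5063 0.3927 0.1431] yaw -173.14 F [-0.4 -1.6 -3.5] open 0.0103
[ 0.03673636 -0.0253461   0.009285  ]
10 rows
[[-0.0077, -0.026, -0.0007, -0.001, -0.001, 0.018, 0.0], [-0.0082, -0.0258, -0.0007, -0.001, -0.001, 0.018, 0.0], [-0.0087, -0.0257, -0.0007, -0.001, -0.001, 0.018, 0.0], [-0.0091, -0.0255, -0.0007, -0.001, -0.001, 0.018, 0.0], [-0.0096, -0.0254, -0.0007, -0.001, -0.001, 0.018, 0.0], [-0.01, -0.0252, -0.0007, -0.001, -0.001, 0.018, 0.0], [-0.0105, -0.025, -0.0007, -0.001, -0.001, 0.018, 0.0], [-0.0109, -0.0248, -0.0007, -0.001, -0.001, 0.018, 0.0], [-0.0114, -0.0246, -0.0007, -0.001, -0.001, 0.018, 0.0], [-0.0118, -0.0244, -0.0007, -0.001, -0.001, 0.018, 0.0]]
```

Call:
drive_tool([
  [-0.0077,-0.026,-0.002,-0.001,-0.001,0.018,0],
  [-0.008,-0.026,-0.002,-0.001,-0.001,0.018,0],
  [-0.0087,-0.0257,-0.002,-0.001,-0.001,0.018,0],
  [-0.009,-0.0255,-0.002,-0.001,-0.001,0.018,0],
  [-0.0096,-0.0254,-0.002,-0.001,-0.001,0.018,0],
  [-0.01,-0.025,-0.002,-0.001,-0.001,0.018,0],
  [-0.0105,-0.025,-0.002,-0.001,-0.001,0.018,0],
  [-0.011,-0.025,-0.002,-0.001,-0.001,0.018,0],
  [-0.0114,-0.0246,-0.002,-0.001,-0.001,0.018,0],
])

```text
t: 19.25
tool_pos: [0.5947, 0.163, 0.142]
tcp_rot: [-3.138, -0.034, 3.102]
force: [-0.1, 0.6, -4.3]
opening: 0.0104
```

```bash
python3 - <<'E'
from h import *
st()
s=plan(.6141,.144,.12,176.5,0)
E
```

```text
t 19.25 [0.5947 0.163  0.142 ] yaw 177.72 F [-0.1  0.6 -4.3] open 0.0104
1 rows
[[-0.0209, -0.0181, 0.0214, -0.004, -0.034, 0.021, 0.0]]
```

Call:
drive_tool([
  [-0.018,-0.016,0,-0.004,-0.034,0.02,0],
  [0,0,0,0,0,0,0],
  [0,0,0,0,0,0,0],
  [0,0,0,0,0,0,0],
])

```text
t: 19.58
tool_pos: [0.6109, 0.1386, 0.1338]
tcp_rot: [-3.138, -0.009, 3.073]
force: [0.3, -0.4, -3.7]
opening: 0.0105
```

```bash
python3 - <<'E'
from h import *
st();print(read_state()["tcp_rot"])
s=plan(.6141,.144,.11,176.5,0)
f=grab_frame("top"); 
im=cv2.resize(f[120:260,180:330,::-1],None,fx=4,fy=4,interpolation=cv2.INTER_CUBIC); cv2.imwrite("pics/t13.png",im)
w=grab_frame("wrist"); cv2.imwrite("pics/w13.png",w[:,:,::-1])
E
```

```text
t 19.58 [0.6109 0.1386 0.1338] yaw 176.05 F [ 0.3 -0.4 -3.7] open 0.0105
[-3.13789557 -0.0093677   3.07273913]
1 rows
[[-0.003, 0.0057, 0.0237, -0.004, -0.009, -0.008, 0.0]]
```

View pics/w13.png

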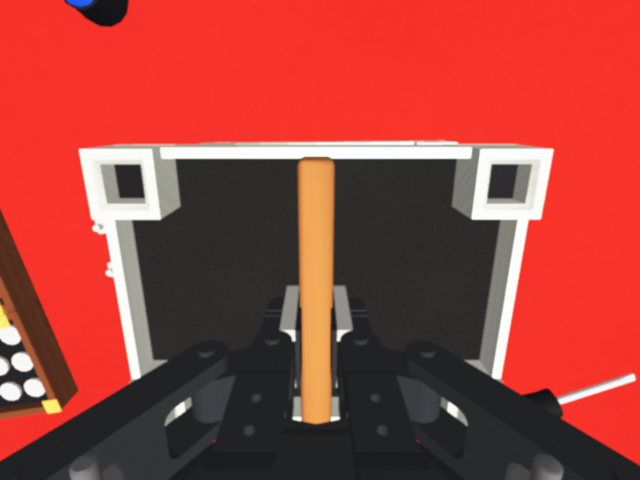

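The tray is held straight, with far blocks at (129,184) and (503,184). I'll work out its centre relative to the tool.

```bash
python3 - <<'E'
from h import *
from scipy.spatial.transform import Rotation as Ro
s=read_state();R=Ro.from_euler("xyz",s["tcp_rot"]);st()
w=pix2w("wrist",[[129,184],[503,184]],s["tool_pos"][2]-.0588+.064);print(w.round(4),R.inv().apply(w-s["tool_pos"]).round(4))
s=plan(.6141,.144,.098,176.5,0)
E
```

```text
t 19.68 [0.6105 0.1395 0.1339] yaw 176.13 F [ 0.2  0.1 -3.8] open 0.0101
[[0.5537 0.0732 0.1391]
 [0.5628 0.2112 0.1391]] [[ 0.0523 -0.0699 -0.0044]
 [ 0.0525  0.0683 -0.0049]]
1 rows
[[-0.0036, 0.0049, 0.0358, -0.004, -0.01, -0.006, 0.0]]
```

Call:
drive_tool([
  [-0.002,0.005,0.015,-0.004,-0.009,-0.006,0],
  [0,0,0.012,0,0,0,0],
  [0,0,0,0,0,0,0],
  [0,0,0,0,0,0,0],
  [0,0,0,0,0,0,0],
])

```text
t: 20.1
tool_pos: [0.6105, 0.1483, 0.1051]
tcp_rot: [3.141, -0.003, 3.086]
force: [0.2, -0.0, -4.7]
opening: 0.0103
```

```bash
python3 - <<'E'
from h import *
st();print(read_state()["tcp_rot"])
s=plan(.6141,.144,.096,176.5,0)
E
```

```text
t 20.10 [0.6105 0.1483 0.1051] yaw 176.82 F [ 0.2 -0.  -4.7] open 0.0103
[ 3.14106883 -0.00335379  3.08607829]
1 rows
[[-0.0038, -0.0041, 0.0091, 0.001, -0.003, 0.006, 0.0]]
```

Call:
drive_tool([
  [-0.0035,-0.0035,0.004,0,-0.003,0.005,0],
  [0,0,0,0,0,0,0],
  [0,0,0,0,0,0,0],
])

```text
t: 20.35
tool_pos: [0.6147, 0.1448, 0.1022]
tcp_rot: [3.141, 0.002, 3.082]
force: [-0.4, -0.8, -3.3]
opening: 0.0104
```

```bash
python3 - <<'E'
from h import *
st();print(read_state()["tcp_rot"])
s=plan(.6141,.144,.094,176.5,0)
E
```

```text
t 20.35 [0.6147 0.1448 0.1022] yaw 176.56 F [-0.4 -0.8 -3.3] open 0.0104
[3.14096830e+00 1.83780023e-03 3.08154601e+00]
1 rows
[[0.0006, -0.0008, 0.0082, 0.001, 0.002, 0.001, 0.0]]
```

Call:
drive_tool([
  [0,-0.0006,0.006,0,0.002,0,0],
  [0,0,0.004,0,0,0,0],
  [0,0,0,0,0,0,0],
  [0,0,0,0,0,0,0],
])

```text
t: 20.68
tool_pos: [0.6156, 0.1436, 0.0923]
tcp_rot: [3.141, 0.002, 3.081]
force: [-0.4, 0.2, -3.4]
opening: 0.0103
```

```bash
python3 - <<'E'
from h import *
st();print(read_state()["tcp_rot"])
s=plan(.6141,.144,.086,176.5,0)
f=grab_frame("scene"); cv2.imwrite("pics/s14.png",cv2.resize(f[240:370,260:400,::-1],None,fx=4,fy=4,interpolation=cv2.INTER_CUBIC))
E
```

```text
t 20.68 [0.6156 0.1436 0.0923] yaw 176.51 F [-0.4  0.2 -3.4] open 0.0103
[3.14082818e+00 1.68406796e-03 3.08071167e+00]
1 rows
[[0.0015, 0.0003, 0.0063, 0.001, 0.002, 0.0, 0.0]]
```

View pics/s14.png

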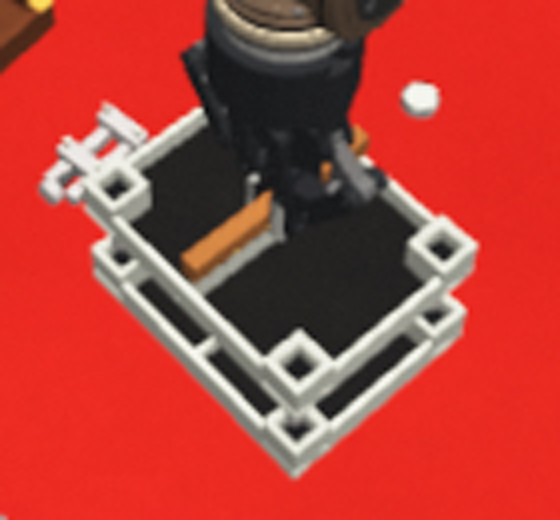

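The top tray's corners sit right over the bottom tray's sockets. Lower in small steps.

Call:
drive_tool([
  [0.001,0,0.004,0,0.001,0,0],
  [0,0,0.004,0,0,0,0],
  [0,0,0,0,0,0,0],
  [0,0,0,0,0,0,0],
])

```text
t: 21.07
tool_pos: [0.6145, 0.1437, 0.0835]
tcp_rot: [3.141, 0.001, 3.081]
force: [1.0, -0.1, -4.4]
opening: 0.01
```

Call:
drive_tool([
  [0,0,0.003,0,0,0,0],
  [0,0,0.002,0,0,0,0],
  [0,0,0,0,0,0,0],
])

```text
t: 21.32
tool_pos: [0.6144, 0.1437, 0.078]
tcp_rot: [3.141, 0.001, 3.081]
force: [-0.6, 0.4, -3.7]
opening: 0.0105
```

Feet are in the sockets with no contact load. Last millimetres, then let go.

Call:
drive_tool([
  [0,0,0.0015,0,0,0,0],
  [0,0,0.001,0,0,0,0],
  [0,0,0,0,0,0,0],
])

```text
t: 21.57
tool_pos: [0.615, 0.1438, 0.0771]
tcp_rot: [3.141, 0.001, 3.081]
force: [1.5, 0.4, -4.1]
opening: 0.0102
```

Call:
drive_tool([
  [0,0,0,0,0,0,0.4],
  [0,0,0,0,0,0,0.4],
  [0,0,0,0,0,0,0.4],
  [0,0,0,0,0,0,0.4],
  [0,0,-0.02,0,0,0,0.4],
  [0,0,-0.03,0,0,0,0.4],
  [0,0,-0.03,0,0,0,0.5],
  [0,0,0,0,0,0,0.5],
])

```text
t: 22.23
tool_pos: [0.6169, 0.1438, 0.1616]
tcp_rot: [3.14, 0.007, 3.081]
force: [1.3, -0.6, 1.0]
opening: 0.0427
```

```bash
python3 - <<'E'
from h import *
st()
f=grab_frame("scene"); cv2.imwrite("pics/s15.png",f[:,:,::-1])
print(search_frame("top","coin_cell") if grab_frame("top") is not None else 0)
s=plan(.4453,.108,.12,170,0.55)
E
```

```text
t 22.23 [0.6169 0.1438 0.1616] yaw 176.51 F [ 1.3 -0.6  1. ] open 0.0427
[{'point': [0.4417, 0.1109, 0.007], 'confidence': 0.67}, {'point': [0.5506, 0.0845, 0.0222], 'confidence': 0.55}]
5 rows
[[0.033, -0.0091, 0.007, 0.0, -0.001, 0.023, 0.55], [0.0328, -0.0099, 0.007, 0.0, -0.001, 0.023, 0.55], [0.0326, -0.0106, 0.007, 0.0, -0.001, 0.023, 0.55], [0.0323, -0.0113, 0.0069, 0.0, -0.001, 0.023, 0.55], [0.0321, -0.0121, 0.0069, 0.0, -0.001, 0.023, 0.55]]
```

Call:
drive_tool([
  [0.033,-0.009,0.006,0,0,0.01,0.5],
  [0.033,-0.009,0.006,0,0,0,0.5],
  [0.033,-0.009,0.006,0,0,0,0.5],
  [0.033,-0.009,0.006,0,0,0,0.5],
  [0.033,-0.009,0.006,0,0,0,0.5],
  [0,0,0,0,0,0,0.5],
  [0,0,0,0,0,0,0.5],
], grip_force=30)

```text
t: 22.97
tool_pos: [0.4287, 0.1084, 0.1085]
tcp_rot: [-3.139, -0.03, 3.07]
force: [0.2, 0.1, 0.5]
opening: 0.043
```

```bash
python3 - <<'E'
from h import *
look("w16"); print(read_state()["tcp_rot"])
E
```

```text
t 22.97 [0.4287 0.1084 0.1085] yaw 175.88 F [0.2 0.1 0.5] open 0.043
area 963 px 317 261 rect 34 35 ang 63.4 world [0.4446 0.1074 0.007 ] in tool [-0.019   0.0003  0.101 ]
area 697 px 241 316 rect 18 59 ang 13.2 world [0.483  0.0493 0.007 ] in tool [-0.0613 -0.0549  0.0998]
area 707 px 390 316 rect 59 18 ang 76.2 world [0.4904 0.1571 0.007 ] in tool [-0.061   0.0532  0.0996]
area 3297 px 324 401 rect 40 119 ang 90.0 world [0.5603 0.1041 0.007 ] in tool [-0.1345  0.0054  0.0975]
[-3.13903311 -0.0328496   3.06995075]
```

View pics/w16.png

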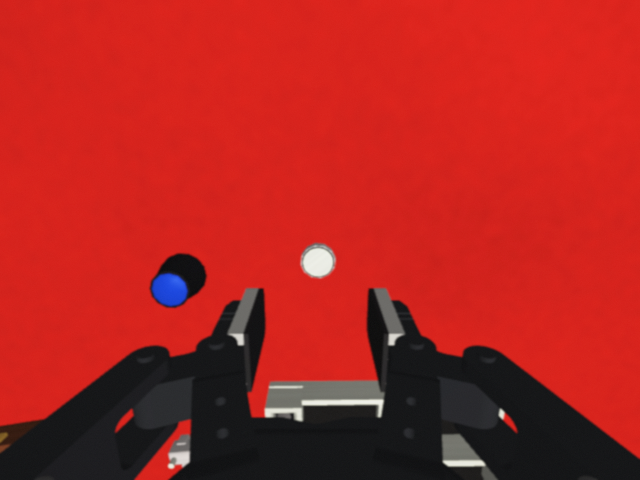

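Cell at wrist pixel (317,261), world (0.4446, 0.1074), which agrees with the top view. The loupe at (178,280) is clear of the fingers.

```bash
python3 - <<'E'
from h import *
s=plan(.4446,.1074,.05,175.9,0.5,3)
E
```

```text
3 rows
[[-0.0062, 0.0001, 0.019, -0.001, -0.011, 0.0, 0.5], [-0.006, 0.0001, 0.0191, -0.001, -0.011, 0.0, 0.5], [-0.0058, 0.0, 0.0192, -0.001, -0.011, 0.0, 0.5]]
```

Call:
drive_tool([
  [-0.006,0,0.019,0,-0.011,0,0.5],
  [-0.006,0,0.019,0,-0.011,0,0.5],
  [-0.005,0,0.019,0,-0.011,0,0.5],
  [0,0,0.014,0,0,0,0.5],
  [0,0,0,0,0,0,0.5],
  [0,0,0,0,0,0,0.5],
])

```text
t: 23.52
tool_pos: [0.4533, 0.1077, 0.0353]
tcp_rot: [-3.14, 0.009, 3.07]
force: [0.7, -0.4, 0.5]
opening: 0.0427
```

```bash
python3 - <<'E'
from h import *
look("w17"); print(read_state()["tcp_rot"])
s=plan(.4446,.1074,.002,175.9,0.5,1)
E
```

```text
t 23.52 [0.4533 0.1077 0.0353] yaw 175.9 F [ 0.7 -0.4  0.5] open 0.0427
area 1920 px 316 261 rect 49 49 ang 63.4 world [0.4446 0.1075 0.007 ] in tool [ 0.0089 -0.0008  0.0282]
area 696 px 241 316 rect 18 59 ang 13.2 world [0.4718 0.0674 0.007 ] in tool [-0.0211 -0.0389  0.0286]
area 702 px 390 316 rect 59 17 ang 76.2 world [0.477  0.1434 0.007 ] in tool [-0.0208  0.0373  0.0284]
[-3.1399763   0.00955848  3.07010889]
1 rows
[[0.0089, -0.0008, 0.0334, -0.002, 0.01, 0.0, 0.5]]
```

Call:
drive_tool([
  [0.006,-0.0008,0.014,0,0.01,0,0.5],
  [0.003,0,0.01,0,0,0,0.5],
  [0,0,0,0,0,0,0.5],
  [0,0,0,0,0,0,0.5],
])

```text
t: 23.9
tool_pos: [0.4466, 0.1077, 0.0118]
tcp_rot: [-3.14, 0.004, 3.07]
force: [0.7, 0.5, 0.0]
opening: 0.0427
```

```bash
python3 - <<'E'
from h import *
st(); print(read_state()["tcp_rot"])
s=plan(.4446,.1074,.001,175.9,0.5,1)
E
```

```text
t 23.90 [0.4466 0.1077 0.0118] yaw 175.92 F [0.7 0.5 0. ] open 0.0427
[-3.14049922  0.00398539  3.07034676]
1 rows
[[0.002, -0.0004, 0.0108, -0.001, 0.004, 0.0, 0.5]]
```

Call:
drive_tool([
  [0.003,-0.0004,0.006,0,0.004,0,0.5],
  [0.001,0,0.005,0,0,0,0.5],
  [0,0,0,0,0,0,0.5],
  [0,0,0,0,0,0,0.5],
])

```text
t: 24.23
tool_pos: [0.4425, 0.1076, 0.0003]
tcp_rot: [-3.141, 0.001, 3.07]
force: [0.7, 0.7, 0.3]
opening: 0.0427
```

Call:
drive_tool([
  [0,0,0,0,0,0,0.1],
  [0,0,0,0,0,0,0.1],
  [0,0,0,0,0,0,0.1],
  [0,0,0,0,0,0,0.1],
  [0,0,0,0,0,0,0.1],
  [0,0,0,0,0,0,0.1],
], grip_force=30)

```text
t: 24.73
tool_pos: [0.4435, 0.1076, 0.0013]
tcp_rot: [-3.141, 0.003, 3.071]
force: [0.2, 0.3, -0.5]
opening: 0.0224
```

Call:
drive_tool([
  [0,0,-0.01,0,0,0,0.1],
  [0,0,-0.025,0,0,0,0.1],
  [0,0,-0.035,0,0,0,0.1],
  [0,0,-0.035,0,0,0,0.1],
  [0,0,0,0,0,0,0.1],
])

```text
t: 25.15
tool_pos: [0.4409, 0.1076, 0.1103]
tcp_rot: [-3.14, -0.004, 3.07]
force: [1.2, 0.1, 0.6]
opening: 0.022
```

```bash
python3 - <<'E'
from h import *
st()
s=plan(.6158,-.1465,.11,185,0.1,10)
E
```

```text
t 25.15 [0.4409 0.1076 0.1103] yaw 175.92 F [1.2 0.1 0.6] open 0.022
10 rows
[[-0.0193, -0.0241, 0.0, 0.0, 0.0, -0.016, 0.1], [-0.0189, -0.0244, 0.0, 0.0, 0.0, -0.016, 0.1], [-0.0185, -0.0247, 0.0, 0.0, 0.0, -0.016, 0.1], [-0.0181, -0.025, 0.0, 0.0, 0.0, -0.016, 0.1], [-0.0177, -0.0253, 0.0, 0.0, 0.0, -0.016, 0.1], [-0.0173, -0.0256, 0.0, 0.0, 0.0, -0.016, 0.1], [-0.0169, -0.0258, 0.0, 0.0, 0.0, -0.016, 0.1], [-0.0165, -0.0261, 0.0, 0.0, 0.0, -0.016, 0.1], [-0.0161, -0.0263, 0.0, 0.0, 0.0, -0.016, 0.1], [-0.0156, -0.0266, 0.0, 0.0, 0.0, -0.016, 0.1]]
```

Call:
drive_tool([
  [-0.0193,-0.024,-0.003,0,0,-0.016,0.1],
  [-0.019,-0.0244,-0.003,0,0,-0.016,0.1],
  [-0.0185,-0.0247,-0.003,0,0,-0.016,0.1],
  [-0.018,-0.025,-0.003,0,0,-0.016,0.1],
  [-0.0177,-0.0253,-0.003,0,0,-0.016,0.1],
  [-0.0173,-0.0256,-0.003,0,0,-0.016,0.1],
  [-0.017,-0.0258,-0.003,0,0,-0.016,0.1],
  [-0.0165,-0.026,-0.003,0,0,-0.016,0.1],
  [-0.016,-0.0263,-0.003,0,0,-0.016,0.1],
  [-0.0156,-0.0266,-0.003,0,0,-0.016,0.1],
])

```text
t: 25.98
tool_pos: [0.6229, -0.1511, 0.1496]
tcp_rot: [-3.141, 0.005, -3.036]
force: [0.1, -0.6, -0.2]
opening: 0.0227
```

```bash
python3 - <<'E'
from h import *
st()
s=plan(.6158,-.1465,.06,185,0.1,2)
E
```

```text
t 25.98 [ 0.6229 -0.1511  0.1496] yaw -173.95 F [ 0.1 -0.6 -0.2] open 0.0227
2 rows
[[0.0035, 0.0027, 0.0448, 0.0, 0.002, 0.009, 0.1], [0.0034, 0.0026, 0.0448, 0.0, 0.002, 0.009, 0.1]]
```

Call:
drive_tool([
  [0.0025,0.002,0.03,0,0.002,0.009,0.1],
  [0.0025,0.002,0.03,0,0.002,0.009,0.1],
  [0,0,0.03,0,0,0,0.1],
  [0,0,0.015,0,0,0,0.1],
  [0,0,0,0,0,0,0.1],
  [0,0,0,0,0,0,0.1],
])

```text
t: 26.48
tool_pos: [0.6253, -0.1578, 0.0473]
tcp_rot: [-3.133, 0.013, -3.062]
force: [0.1, 0.3, 0.2]
opening: 0.0222
```

```bash
python3 - <<'E'
from h import *
st()
s=plan(.6158,-.1465,.01,185,0.1,2)
grab_frame("wrist"); print(search_frame("wrist","cell_box"), search_frame("wrist","coin_cell")[:2])
E
```

```text
t 26.48 [ 0.6253 -0.1578  0.0473] yaw -175.44 F [0.1 0.3 0.2] open 0.0222
2 rows
[[0.0045, 0.0062, 0.0185, -0.004, 0.006, -0.004, 0.1], [0.0044, 0.0061, 0.0186, -0.004, 0.006, -0.004, 0.1]]
[{'point': [0.6129, -0.1446, 0.0026], 'confidence': 0.76}] [{'point': [0.6278, -0.1549, 0.0533], 'confidence': 0.83}]
```

Call:
drive_tool([
  [0.0045,0.006,0.005,-0.004,0.006,-0.004,0.1],
  [0.003,0.003,0.01,-0.003,0.005,-0.004,0.1],
  [0,0,0.008,0,0,0,0.1],
  [0,0,0,0,0,0,0.1],
  [0,0,0,0,0,0,0.1],
])

```text
t: 27.05
tool_pos: [0.621, -0.1495, 0.0298]
tcp_rot: [-3.135, 0.013, -3.052]
force: [0.3, -0.6, -0.9]
opening: 0.0224
```

```bash
python3 - <<'E'
from h import *
st()
s=plan(.6158,-.1465,.008,185,0.1,1)
E
```

```text
t 27.05 [ 0.621  -0.1495  0.0298] yaw -174.84 F [ 0.3 -0.6 -0.9] open 0.0224
1 rows
[[0.0052, 0.0036, 0.0217, -0.007, 0.013, 0.003, 0.1]]
```

Call:
drive_tool([
  [0.005,0.0035,0.008,-0.007,0.013,0,0.1],
  [0,0,0.006,0,0,0,0.1],
  [0,0,0,0,0,0,0.1],
  [0,0,0,0,0,0,0.1],
  [0,0,0,0,0,0,0.1],
])

```text
t: 27.47
tool_pos: [0.615, -0.146, 0.0136]
tcp_rot: [3.14, -0.003, -3.052]
force: [0.1, 0.1, -1.5]
opening: 0.0221
```

Call:
drive_tool([
  [0,0,0.004,0,0,0,0.1],
  [0,0,0.002,0,0,0,0.1],
  [0,0,0,0,0,0,0.1],
  [0,0,0,0,0,0,0.1],
])

```text
t: 27.8
tool_pos: [0.6155, -0.1464, 0.0075]
tcp_rot: [3.141, -0.002, -3.052]
force: [-0.1, -0.1, -0.5]
opening: 0.0226
```

Call:
drive_tool([
  [0,0,0,0,0,0,0.4],
  [0,0,0,0,0,0,0.4],
  [0,0,0,0,0,0,0.4],
  [0,0,-0.01,0,0,0,0.4],
  [0,0,-0.03,0,0,0,0.4],
  [0,0,-0.04,0,0,0,0.4],
  [0,0,-0.035,0,0,0,0.4],
  [0,0,0,0,0,0,0.65],
])

```text
t: 28.47
tool_pos: [0.614, -0.1459, 0.1265]
tcp_rot: [3.138, -0.007, -3.052]
force: [2.1, -1.0, 1.0]
opening: 0.0451
```

```bash
python3 - <<'E'
from h import *
st(); f=grab_frame("wrist"); cv2.imwrite("pics/w18.png",f[:,:,::-1])
print(search_frame("wrist","coin_cell")[:3])
s=plan(.4102,-.2219,.12,165,0.65)
E
```

```text
t 28.47 [ 0.614  -0.1459  0.1265] yaw -174.86 F [ 2.1 -1.   1. ] open 0.0451
[{'point': [0.6192, -0.1454, 0.0119], 'confidence': 0.61}]
6 rows
[[0.0345, -0.0098, 0.0006, 0.001, -0.003, 0.059, 0.65], [0.0339, -0.0118, 0.0005, 0.001, -0.003, 0.059, 0.65], [0.0331, -0.0138, 0.0004, 0.001, -0.003, 0.059, 0.65], [0.0323, -0.0157, 0.0003, 0.001, -0.003, 0.059, 0.65], [0.0313, -0.0175, 0.0003, 0.001, -0.003, 0.059, 0.65], [0.0302, -0.0193, 0.0002, 0.001, -0.003, 0.059, 0.65]]
```

Cell is in the box half (top about 12 mm up, as expected). Next the die.

Call:
drive_tool([
  [0.0345,-0.01,0,0,-0.003,0.059,0.65],
  [0.034,-0.012,0,0,-0.003,0.059,0.65],
  [0.033,-0.014,0,0,-0.003,0.059,0.65],
  [0.032,-0.0157,0,0,-0.003,0.059,0.65],
  [0.031,-0.0175,0,0,-0.003,0.059,0.65],
  [0.025,-0.019,0,0,-0.003,0.059,0.65],
  [0,0,0,0,0,0,0.65],
  [0,0,0,0,0,0,0.65],
])

```text
t: 29.23
tool_pos: [0.402, -0.2189, 0.1106]
tcp_rot: [3.13, -0.016, 2.863]
force: [0.3, -0.3, -0.4]
opening: 0.0558
```

```bash
python3 - <<'E'
from h import *
look("w19",th=110,z=.02); print(read_state()["tcp_rot"])
print(search_frame("wrist","press_die")[:2])
s=plan(.4102,-.2219,.07,165,0.65,2)
E
```

```text
t 29.23 [ 0.402  -0.2189  0.1106] yaw 164.03 F [ 0.3 -0.3 -0.4] open 0.0558
area 2347 px 313 250 rect 57 54 ang 90.0 world [ 0.4072 -0.2219  0.02  ] in tool [-0.0072 -0.0025  0.0904]
[ 3.12931607 -0.01700095  2.86389058]
[{'point': [0.6167, -0.1459, 0.0122], 'confidence': 0.65}, {'point': [0.4032, -0.2211, 0.0234], 'confidence': 0.57}]
2 rows
[[-0.0042, -0.0009, 0.0203, 0.006, -0.008, -0.007, 0.65], [-0.004, -0.0008, 0.0203, 0.006, -0.008, -0.007, 0.65]]
```

Call:
drive_tool([
  [-0.004,-0.001,0.02,0.006,-0.008,-0.007,0.65],
  [-0.002,-0.001,0.02,0.006,-0.008,-0.007,0.65],
  [0,0,0.015,0,0,0,0.65],
  [0,0,0,0,0,0,0.65],
  [0,0,0,0,0,0,0.65],
])

```text
t: 29.75
tool_pos: [0.4143, -0.2211, 0.0546]
tcp_rot: [-3.14, 0.005, 2.888]
force: [-0.4, 1.0, 0.8]
opening: 0.0556
```

```bash
python3 - <<'E'
from h import *
look("w20",th=110,z=.02); print(read_state()["tcp_rot"])
s=plan(.409,-.222,.008,165,0.65,2)
E
```

```text
t 29.75 [ 0.4143 -0.2211  0.0546] yaw 165.47 F [-0.4  1.   0.8] open 0.0556
area 3943 px 312 260 rect 75 70 ang 90.0 world [ 0.4067 -0.2218  0.02  ] in tool [ 0.0073 -0.0026  0.0346]
[-3.14068837  0.00470232  2.88791644]
2 rows
[[0.0024, -0.0012, 0.0233, 0.0, 0.002, 0.004, 0.65], [0.0024, -0.0012, 0.0233, 0.0, 0.002, 0.004, 0.65]]
```

Call:
drive_tool([
  [0.003,-0.0015,0.015,0,0.003,0,0.65],
  [0.003,-0.001,0.015,0,0.002,0,0.65],
  [0.001,0,0.008,0,0,0,0.65],
  [0,0,0,0,0,0,0.65],
  [0,0,0,0,0,0,0.65],
])

```text
t: 30.22
tool_pos: [0.4122, -0.2235, 0.0204]
tcp_rot: [-3.137, 0.008, 2.892]
force: [-0.1, -1.0, 0.6]
opening: 0.0553
```

```bash
python3 - <<'E'
from h import *
look("w21",th=110,z=.024); print(read_state()["tcp_rot"])
s=plan(.4085,-.222,.008,165,0.65,1)
E
```

```text
t 30.22 [ 0.4122 -0.2235  0.0204] yaw 165.72 F [-0.1 -1.   0.6] open 0.0553
area 5748 px 317 291 rect 91 84 ang 76.0 world [ 0.404  -0.2216  0.024 ] in tool [ 0.0084 -0.0002 -0.0036]
[-3.13660905  0.00861054  2.89222463]
1 rows
[[0.0041, 0.0007, 0.0126, -0.005, 0.009, 0.012, 0.65]]
```

Call:
drive_tool([
  [0.005,0.0005,0.007,-0.004,0.009,0.006,0.65],
  [0.001,0,0.004,0,0,0,0.65],
  [0,0,0,0,0,0,0.65],
  [0,0,0,0,0,0,0.65],
])

```text
t: 30.6
tool_pos: [0.4078, -0.2227, 0.0111]
tcp_rot: [-3.139, 0.003, 2.886]
force: [0.1, -0.5, 0.0]
opening: 0.0556
```

```bash
python3 - <<'E'
from h import *
st();print(read_state()["tcp_rot"])
s=plan(.4085,-.222,.008,165,0.65,1)
E
```

```text
t 30.60 [ 0.4078 -0.2227  0.0111] yaw 165.35 F [ 0.1 -0.5  0. ] open 0.0556
[-3.13884508  0.0032097   2.8859742 ]
1 rows
[[-0.0005, 0.0009, 0.0031, -0.003, 0.003, 0.006, 0.65]]
```

Call:
drive_tool([
  [-0.0005,0.001,0.003,-0.003,0.003,0.003,0.65],
  [0,0,0,0,0,0,0.2],
  [0,0,0,0,0,0,0.2],
  [0,0,0,0,0,0,0.2],
  [0,0,0,0,0,0,0.2],
  [0,0,0,0,0,0,0.2],
  [0,0,0,0,0,0,0.2],
], grip_force=40)

```text
t: 31.18
tool_pos: [0.4093, -0.2224, 0.0087]
tcp_rot: [-3.141, 0.001, 2.883]
force: [-0.4, 0.7, -0.3]
opening: 0.0336
```

Call:
drive_tool([
  [0,0,-0.01,0,0,0,0.2],
  [0,0,-0.025,0,0,0,0.2],
  [0,0,-0.03,0,0,0,0.2],
  [0,0,-0.02,0,0,0,0.2],
  [0,0,0,0,0,0,0.2],
])

```text
t: 31.6
tool_pos: [0.4074, -0.2208, 0.0968]
tcp_rot: [3.139, -0.005, 2.883]
force: [0.2, -0.2, 0.3]
opening: 0.0334
```

```bash
python3 - <<'E'
from h import *
look("w22",th=110,z=read_state()["tool_pos"][2]+.012)
s=plan(.4985,-.3825,.1,165,0.2)
E
```

```text
t 31.60 [ 0.4074 -0.2208  0.0968] yaw 165.16 F [ 0.2 -0.2  0.3] open 0.0334
area 6586 px 316 311 rect 98 86 ang 90.0 world [ 0.4037 -0.2205  0.1088] in tool [ 0.0037 -0.0006 -0.012 ]
area 859 px 89 380 rect 23 65 ang 58.0 world [ 0.4104 -0.3191  0.1088] in tool [-0.0281 -0.0943 -0.0124]
5 rows
[[-0.026, -0.0266, -0.0012, 0.001, -0.001, 0.001, 0.2], [-0.026, -0.0266, -0.0011, 0.001, -0.001, 0.001, 0.2], [-0.0261, -0.0266, -0.0011, 0.001, -0.001, 0.001, 0.2], [-0.0261, -0.0266, -0.001, 0.001, -0.001, 0.001, 0.2], [-0.0261, -0.0266, -0.001, 0.001, -0.001, 0.001, 0.2]]
```

Call:
drive_tool([
  [-0.026,-0.0266,-0.002,0,0,0,0.2],
  [-0.026,-0.0266,-0.002,0,0,0,0.2],
  [-0.026,-0.0266,-0.002,0,0,0,0.2],
  [-0.026,-0.0266,-0.002,0,0,0,0.2],
  [-0.02,-0.02,0,0,0,0,0.2],
  [0,0,0,0,0,0,0.2],
  [0,0,0,0,0,0,0.2],
])

```text
t: 32.23
tool_pos: [0.4904, -0.3729, 0.0875]
tcp_rot: [3.128, -0.024, 2.884]
force: [-0.1, 0.0, -0.7]
opening: 0.0333
```

```bash
python3 - <<'E'
from h import *
im=cv2.imread("pics/top0.png")[:,:,::-1].astype(int)
c=im[240:290,500:552]; m=((c[:,:,0]<150)&(c[:,:,1]<95)&(c[:,:,0]>50)).astype(np.uint8)
n,l,s,ce=cv2.connectedComponentsWithStats(m)
k=1+np.argmax(s[1:,4]); print(s[k],ce[k]+[500,240],pix2w("top",[ce[k]+[500,240]],.012),pix2w("top",[ce[k]+[500,240]],.02))
st(); s=plan(.4985,-.3825,.05,165,0.2,2)
E
```

```text
[ 13   9  27  28 560] [525.9125     262.59107143] [[ 0.49927539 -0.38272054  0.012     ]] [[ 0.49861292 -0.37947203  0.02      ]]
t 32.23 [ 0.4904 -0.3729  0.0875] yaw 165.26 F [-0.1  0.  -0.7] open 0.0333
2 rows
[[-0.0056, -0.0039, 0.0186, 0.007, -0.012, 0.002, 0.2], [-0.0053, -0.0037, 0.0187, 0.007, -0.012, 0.002, 0.2]]
```

Call:
drive_tool([
  [-0.0055,-0.0035,0.018,0.007,-0.012,0.002,0.2],
  [-0.004,-0.003,0.016,0.006,-0.01,0,0.2],
  [0,0,0,0,0,0,0.2],
  [0,0,0,0,0,0,0.2],
  [0,0,0,0,0,0,0.2],
])

```text
t: 32.65
tool_pos: [0.4935, -0.3754, 0.0473]
tcp_rot: [3.135, -0.011, 2.883]
force: [-0.6, 0.1, -1.0]
opening: 0.0338
```

```bash
python3 - <<'E'
from h import *
st();print(read_state()["tcp_rot"]); s=plan(.500,-.381,.035,165,0.2,1)
E
```

```text
t 32.65 [ 0.4935 -0.3754  0.0473] yaw 165.18 F [-0.6  0.1 -1. ] open 0.0338
[ 3.13461023 -0.01096531  2.88292745]
1 rows
[[-0.0079, -0.0039, 0.0122, 0.007, -0.011, 0.003, 0.2]]
```

Call:
drive_tool([
  [-0.008,-0.004,0.004,0.007,-0.011,0.003,0.2],
  [0,0,0.003,0,0,0,0.2],
  [0,0,0,0,0,0,0.2],
  [0,0,0,0,0,0,0.2],
])

```text
t: 32.98
tool_pos: [0.5012, -0.3809, 0.042]
tcp_rot: [-3.14, 0.003, 2.881]
force: [0.4, -0.5, -0.0]
opening: 0.0338
```

```bash
python3 - <<'E'
from h import *
st();print(read_state()["tcp_rot"]); s=plan(.500,-.381,.025,165,0.2,1)
E
```

```text
t 32.98 [ 0.5012 -0.3809  0.042 ] yaw 165.06 F [ 0.4 -0.5 -0. ] open 0.0338
[-3.13968229  0.00320055  2.88079415]
1 rows
[[0.0012, -0.0003, 0.017, -0.002, 0.003, 0.001, 0.2]]
```

Call:
drive_tool([
  [0.001,0,0.006,-0.002,0.003,0,0.2],
  [0,0,0.005,0,0,0,0.2],
  [0,0,0.003,0,0,0,0.2],
  [0,0,0,0,0,0,0.2],
  [0,0,0,0,0,0,0.2],
])

```text
t: 33.4
tool_pos: [0.5007, -0.3812, 0.0277]
tcp_rot: [-3.141, 0.001, 2.881]
force: [0.4, -0.4, 0.8]
opening: 0.0336
```

Call:
drive_tool([
  [0,0,0.003,0,0,0,0.2],
  [0,0,0.002,0,0,0,0.2],
  [0,0,0,0,0,0,0.2],
  [0,0,0,0,0,0,0.2],
])

```text
t: 33.73
tool_pos: [0.5006, -0.3812, 0.0219]
tcp_rot: [-3.141, 0.001, 2.881]
force: [-0.4, -0.5, -0.4]
opening: 0.0334
```

Final millimetre, release, retreat.

Call:
drive_tool([
  [0,0,0.001,0,0,0,0.2],
  [0,0,0,0,0,0,0.2],
  [0,0,0,0,0,0,0.55],
  [0,0,0,0,0,0,0.55],
  [0,0,0,0,0,0,0.55],
  [0,0,-0.01,0,0,0,0.55],
  [0,0,-0.03,0,0,0,0.55],
  [0,0,-0.04,0,0,0,0.55],
  [0,0,-0.04,0,0,0,0.55],
])

```text
t: 34.48
tool_pos: [0.4954, -0.3761, 0.1345]
tcp_rot: [3.13, -0.019, 2.88]
force: [0.0, -0.8, 0.5]
opening: 0.047
```

Call:
drive_tool([
  [0.03,0,-0.02,0,0,0,0.55],
  [0.03,0,-0.01,0,0,0,0.55],
  [0.03,0,0,0,0,0,0.55],
  [0,0,0,0,0,0,0.55],
  [0,0,0,0,0,0,0.55],
])

```text
t: 34.9
tool_pos: [0.4114, -0.3578, 0.1857]
tcp_rot: [-3.136, 0.006, 2.882]
force: [-0.3, 0.2, 1.6]
opening: 0.0467
```

```bash
python3 - <<'E'
from h import *
st(); f=grab_frame("top")[:,:,::-1]; np.save("t.npy",f)
for n in ["press_die","coin_cell","top_tray","loupe","case_holder"]: print(n,[(np.round(d["point"],3),round(d["confidence"],2)) for d in search_frame("top",n)[:2]])
s=grab_frame("scene")[:,:,::-1]; w=grab_frame("wrist")[:,:,::-1]
r=lambda a,x,y,ww,h,W,H: cv2.resize(a[y:y+h,x:x+ww],(W,H),interpolation=cv2.INTER_CUBIC)
a=np.hstack([r(f,200,150,110,90,400,300),r(s,270,240,120,90,400,300)])
b=np.hstack([r(f,365,120,80,110,218,300),r(s,180,150,110,130,254,300),r(w,0,0,640,480,328,300)])
cv2.imwrite("pics/fin.png",np.vstack([a,b]))
E
```

```text
t 34.90 [ 0.4114 -0.3578  0.1857] yaw 165.15 F [-0.3  0.2  1.6] open 0.0467
press_die [(array([ 0.5  , -0.375,  0.038]), 0.58)]
coin_cell [(array([ 0.615, -0.145,  0.015]), 0.41)]
top_tray [(array([0.624, 0.14 , 0.063]), 0.56)]
loupe [(array([0.453, 0.007, 0.026]), 0.62), (array([0.624, 0.005, 0.016]), 0.53)]
case_holder [(array([0.624, 0.004, 0.014]), 0.85)]
```

View pics/fin.png

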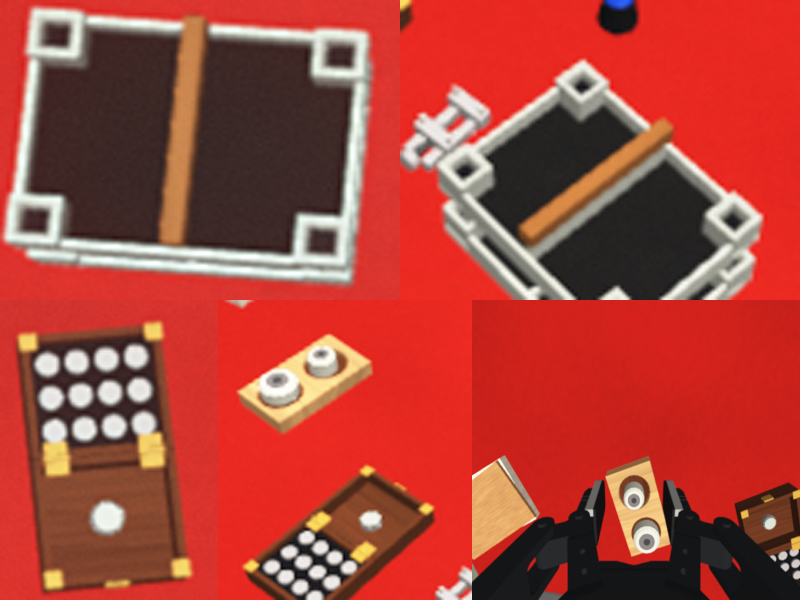

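The final montage shows the tray square on the bottom tray, the cell in the box half and the die upright in its well. One numeric check of the tray seat, then I'll hand in.

```bash
python3 - <<'E'
from h import *
p=(np.array([[57,37],[340,55],[321,242],[36,220]],float)+.5)/[400/110,300/90]-.5+[200,150]
w=pix2w("top",p,.082); e1=(w[1]+w[2]-w[0]-w[3])/2; e2=(w[0]+w[1]-w[2]-w[3])/2
print(w.mean(0),[(np.linalg.norm(e),np.degrees(np.arctan2(e[1],e[0]))) for e in(e1,e2)])
job_done()
E
```

```text
[0.61398973 0.14258997 0.082     ] [(np.float64(0.14283611747880418), np.float64(-93.27470733968912)), (np.float64(0.10332854510352707), np.float64(-3.4877597490545904))]
the job is handed in; nothing more can be done
```

The bench is cleared and I handed the job in at about 35 s of the 128 s allowed. The hand-in gives no verdict, so what follows is from my own checks.

- **Watches:** the round one is in the +y bay and the square one in the -y bay. A wrist picture taken before the top tray went on showed both lying flat, dial up and let go.
- **Top tray:** I let it go with the gripper within about 1 mm of the fully-home height. In the last top view it sits within 1 mm of the bottom tray's centre and about 0.1° of its yaw. I did not measure its level separately, but it looks square in the pictures.
- **Coin cell:** it lies in the empty half of the cell box, about 2 mm from the centre.
- **Press die:** it stands upright in the empty well. My release point was about 2 mm from the well centre. The network's point for it was about 7 mm off in y, and its height (38 mm) matches a die on the well floor.
- **Loupe and case holder:** they read within 4 mm of where they started, which is the accuracy of the networks.

**Readings that disagreed:**
- One wrist measurement of the bottom tray was 8 mm off in x because the arm was still moving, so I discarded it and used the top view instead.
- The network's final point for the top tray was about 10 mm off in x, but its four corner blocks in the same picture measured correctly.

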